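Clear the jammed kiln-prop chute and clamp the oversize post

ROBOT

A 6-joint arm with a two-finger parallel gripper is mounted at the origin on the work surface. World frame = base frame: x ahead of the robot, y to its left, z up, the work surface at z = 0. Lengths are in m, angles in rad, forces in N, time in s.
With the tool pointing down it reaches from about 0.25 to 0.775 m from the base axis. Payload 4 kg.
Tool frame: the origin (TCP) lies between the finger pads; the fingertips stand 22 mm ahead of it and the grasp point (between the pads) lies 3 mm ahead of it; z points along the fingers, y is the line along which they close (so a half turn about z gives the same grasp; the last joint's range is limited). The gripper opens to 94 mm and grips with 3 to 60 N. Pads are 16 mm wide; open, the fingers measure 119 mm over their backs; the gripper's body (75 mm by 177 mm) begins 78 mm behind the grasp point.
Start: joints at [-1.314, 0.087, 1.371, -0, 1.684, -0.103], TCP at [0.194, -0.515, 0.228] pointing down, gripper open.
Joint ranges: [-3.1, 3.1], [-0.76, 2.03], [0.27, 2.55], [-1.08, 4.22], [0.17, 2.65], [-2.57, 2.57]. Speed limits (rad/s): [2.79, 2.79, 3.14, 3.14, 3.14, 3.14].

INTERFACE

Orientations are given as a unit quaternion [w, x, y, z].
In Python, from station import get_state, capture, camera_params, job_done, silhouettes gives the robot as it stands.
- The arm moves only by the tool carry_out, never from a script. Its argument "rows" is a list of rows, each an object of numbers: "dx", "dy", "dz": the shift along the tool's x, y, z in units of 30 mm (1.0 is 30 mm); "yaw": the turn about the tool's z in units of 5 degrees (1.0 is 5 degrees). In form: [{"dx": .., "dy": .., "dz": .., "yaw": ..}, ...]. A call has exactly 8 rows; each row is the pose to reach, as a shift and turn from the pose commanded when the call began, along the tool's axes at that moment; what a row does not reach only later rows make up. A row lasts 1/8 s, in which the tool goes at most 62.5 mm and 10.7 degrees, less where a joint would pass 70% of its speed; a pose out of reach is approached as far as the arm can. A call with a gripper value outside its range is refused whole. "fingers" is the closure, from 0 (fully open) to 1 (shut), set as the call begins (left out, the last holds). The fingers move at their own pace and stop on an object; "squeeze" is the grip in N (left out, the last holds). Time passes only in rows, so rows that repeat a pose let the fingers close, or fill a call up. It gives the time, the measured TCP pose, the force, the opening and the grip force at its end, in the units of the state.
- get_state(): the state, without advancing time (a new reading comes with each control period).
- capture(name): name is "scene" or "top" or "wrist"; returns (picture, depth): 420x560x3 uint8, red, green, blue; 420x560 float32, m along the optical axis (not along the pixel's ray), 0 where there is no reading.
- camera_params(name): a dict with "intrinsics" (3x3 intrinsics, pixels), "R" (3x3) and "t" (3): a world point X has camera coordinates R X + t; the wrist camera has in their place "tool_from_camera" (4x4, takes a point from camera to tool coordinates, whose origin is the TCP and whose axes are the flange's). Camera axes: x right, y down, z forward; pixel columns grow to the right and rows downward; lengths in m; the calibration is good to about 2 mm. A picture is of the moment at which its call begins: read the wrist's pose just before it. camera_params takes no time and is no camera call.
- job_done(): hands the job in; it is judged then, once.
Trained networks look in the newest picture that a camera, given by its name, has taken for a name from the list of things; names that differ only in an ending like _2 or _b are one class to them, and where a whole thing is asked for, a point or a joint stands for the part that bears it (a point fixed in the world has none). Each returns a list of dicts, best first, with "p" (0 to 1); they miss things now and then, are a little off and sometimes report something else, mostly with a low value. They report only what shows in the picture. A call takes as long as a camera call. They do not tell look-alikes from the thing itself.
- silhouettes(query, camera): "mask" (420x560 bool, what is visible of it) and "rect" ([left, top, right, bottom] in pixels, round what is visible of it).
The state is a dict: "time": time; "joint_positions": joint angles; "qvel": joint speeds; "tau": joint torques, N m; "tool_pos": TCP position; "tcp_rot": TCP orientation; "force": force on the tool from outside, world axes, zero at the start; "moment": the same for the moment, N m; "grip_width": opening from 0.0 (shut) to 1.0 (fully open); "grasp_force": force on a finger pad.
Only numpy, scipy, OpenCV 4.12 (cv2) and the standard library are available. Lean on these libraries where they do the work, as an engineer would, in place of code of your own. Each camera call takes 0.05 s, during which the arm holds its last target. There are 200 camera calls.

TASK

An oversize square post is jammed under the gate of the kiln-prop chute: crank the vise open wide enough, lift the post out of the chute so that the props behind it roll down to the stop, lay the post flat and centred across the jaws on the vise bed, and crank the jaw in until it grips the post firmly, to be ground to size. Lay every round prop, those that roll down to the stop and those lying loose on the bench, in a groove of its own in the wooden rack, centred and at rest. Leave the other wares and tools where they stand.

Things in the scene. Friction and masses are not known exactly. Their poses are not given: they have to be found in the camera images.
- chute: Aluminium chute on a fixed stand. Origin on the bench below the inner face of its low end (the stop); x (level) points uphill, y across, z up. The floor is 45 mm above the bench at the stop and rises at 13 degrees for 310 mm. Inside 54 mm wide; side walls 4 mm thick, only 9 mm above the floor; the stop plate stands 21 mm above it. Props roll down it by themselves.
- chute_pick (a point): Point on the chute where the centre of a prop lies when it rests against the stop.
- chute_jam (a point): Where the centre of the jammed post lies at the start, against the uphill side of the gate: a bar 8 mm thick and 78 mm long bridging the chute 85 to 93 mm up from the stop along the floor, 40 mm free under it, its top 47 mm above the floor, on two uprights outside the walls. Props pass under it, the post does not.
- post: Cream fired-clay square kiln post, 44 x 52 x 44 mm (x, y, z), about 0.2 kg, origin at its centre, y along its 52 mm length. At the start it lies across the chute (its y along the chute's y), tilted with the floor, props resting against its uphill side; its ends are free above the low side walls.
- prop1: Cream fired-clay round kiln prop: cylinder 36 mm in diameter, 50 mm long, about 0.1 kg, origin at its centre, its axis along y (it rolls easily about y). At the start it lies across the chute, uphill of the post.
- prop2: Cream fired-clay round kiln prop: cylinder 36 mm in diameter, 50 mm long, about 0.1 kg, origin at its centre, its axis along y (it rolls easily about y). At the start it lies across the chute, uphill of the post.
- prop3: Cream fired-clay round kiln prop: cylinder 36 mm in diameter, 50 mm long, about 0.1 kg, origin at its centre, its axis along y (it rolls easily about y). At the start it lies across the chute, uphill of the post. May be absent (reads None from the start).
- prop4: Cream fired-clay round kiln prop: cylinder 36 mm in diameter, 50 mm long, about 0.1 kg, origin at its centre, its axis along y (it rolls easily about y). At the start it lies loose on the open bench, having jumped the chute. May be absent (reads None from the start).
- prop5: Cream fired-clay round kiln prop: cylinder 36 mm in diameter, 50 mm long, about 0.1 kg, origin at its centre, its axis along y (it rolls easily about y). At the start it lies loose on the open bench, having jumped the chute. May be absent (reads None from the start).
- rack: Loose wooden rack, 231 x 64 mm (x, y), 0.6 kg, origin at the centre of its underside. Base 12 mm thick; on it six slats 11 mm wide, 44 mm long, 10 mm high make five grooves 33 mm wide that run along y, centred at x = -88, -44, 0, 44 and 88 mm. A seated prop has its centre 30 mm above the rack's underside and its axis along y.
- vise: Grey bench vise fixed to the bench. Origin on the bench; jaws close along its x, y runs across the jaws, z up. Bed 50 mm wide, its top 25 mm above the bench. Fixed jaw: face at x = +40 mm (looking to -x), 50 mm wide, 55 mm above the bench. Gearbox at x = -155 to -105 mm, 62 mm high, with the crank on top.
- vise_seat (a point): Point in the vise where the centre of the post lies when it rests on the bed against the fixed jaw: 22 mm before that jaw's face, 22 mm above the bed.
- vise_jaw: Sliding steel jaw, 26 mm thick, 50 mm wide, its top 55 mm above the bench. Origin on its clamping face, at bench height; the opening of the vise is the distance along the vise's x from here to the fixed jaw's face. At the start it is too narrow for the post.
- vise_crank (a joint): Crank angle, rad, 0 to 20: 0 is the vise fully open (60 mm), and it grows as the crank is turned clockwise seen from above, which closes the jaw by 16 mm a turn (opening = 60 mm - 2.546 mm per rad). It turns with about 2 N at the knob and stays where it is left, so the jaw keeps its grip.
- crank_axis (a point): Point on the crank's upright axis, 90 mm above the bench; the knob circles it at a radius of 45 mm.
- knob_grip (a point): Middle of the crank's upright knob (black, 18 mm in diameter, 36 mm tall, its foot 76 mm and its middle 94 mm above the bench). The knob spins freely on the crank's arm, so the hand need not turn as it goes round.
- cup_a: Bystander: bisque-pink tea cup, 60 mm across, 42 tall; leave it alone.
- cup_b: Bystander: white tea cup, 60 mm across, 42 tall; leave it alone.
- bowl_a: Bystander: bisque-pink bowl, 96 mm across, 45 tall; leave it alone.
- slip_jar: Bystander: white jar with a steel lid, 64 mm across, 75 tall; leave it alone.
- trim_brush: Bystander: brush lying on the bench; leave it alone.
- wood_rib: Bystander: wooden spatula lying on the bench; leave it alone.
- teapot: Bystander: bisque-pink teapot, body 86 mm across, about 75 tall; leave it alone.
Things that resemble listed ones, but are neither listed nor needed, are in the scene too. Leave any yellow look-alike of the post alone. Leave any blue look-alike of the prop5 alone.

How it is judged:
By the outcome, as a careful person would: the job done as asked, in the order asked, and still so for the second after the job is handed in, with the robot touching nothing.
Of prop3, prop4, prop5 only 1 to 3 are there at a start; the rules pass over those that are not, and their reading is None.
At some moment in a run one of rack may be knocked a few centimetres aside while the robot is not near it.
Once in a run the grip may slacken for a moment while it holds something.
It also fails if it takes over 210 s, if anything falls off the work surface, if the arm or the gripper's body presses on something with over 40 N, if the wrist force passes 120 N, or if a joint passes its speed limit or range.

## Working session

There is one attempt and no reset: what is moved stays moved. The work goes in short steps, Python scripts to look and compute and a tool call to move; the robot and the scene stay as the last step left them, time stands still between calls to the robot, and variables do not carry over. Pictures are saved under pics/ and viewed, at most 14 in all, crops included, and the job is handed in when it is done.

Besides the shell and the picture viewer there is one more tool, called after "Emit:" by a JSON object that holds its "fn" and its "kwargs". carry_out: Moves the arm, as the interface text tells. Its arguments: {"type":"object","properties":{"rows":{"type":"array"},"fingers":{"type":"number"},"squeeze":{"type":"number"}},"required":["rows"]}

```bash
ls; mkdir -p pics
python3 - <<'E'
from station import *
import cv2,numpy as np
print(get_state())
for n in("scene","top"):
    p,d=capture(n); cv2.imwrite(f"pics/{n}0.png",p[:,:,::-1]); c=camera_params(n); print(n,c)
print(camera_params("wrist"))
E
```

```text
pics
{'time': 0.0, 'joint_positions': array([-1.31411027e+00,  8.79277604e-02,  1.37223668e+00, -1.87696145e-06,
        1.68357672e+00, -1.03093151e-01]), 'qvel': array([ 7.62404463e-04,  4.78674365e-05, -6.48006419e-04,  1.82976724e-03,
       -2.08192777e-04, -1.19740417e-03]), 'tau': array([-1.11006455e-03, -3.40185642e+01, -3.02432263e+01,  7.17796222e-02,
        3.30775569e-02, -1.81462215e-04]), 'tool_pos': array([ 0.19351015, -0.51430781,  0.22632792]), 'tcp_rot': array([-1.07101534e-03,  9.83862902e-01,  1.78920756e-01, -8.33476473e-05]), 'force': array([ 0.6277641 , -0.17630818, -0.00229647]), 'moment': array([ 0.02585607, -0.00849325,  0.05830361]), 'grasp_force': 0.0, 'grip_width': 0.9977185267622627}
scene {'intrinsics': array([[425.96278727,   0.        , 272.58804416],
       [  0.        , 425.96278727, 203.84321097],
       [  0.        ,   0.        ,   1.        ]]), 'R': array([[ 0.58959231,  0.80762884,  0.01079619],
       [ 0.63327138, -0.45392701, -0.62683142],
       [-0.50134645,  0.3764119 , -0.77908011]]), 't': array([-0.35020954, -0.25965635,  1.58584303
[... 210 characters left out ...]
90298,  0.00372588],
       [-0.98658004,  0.01263683, -0.16278865],
       [ 0.16272577, -0.00586087, -0.98665393]]), 't': array([0.04311964, 0.54035156, 1.24346044])}
{'intrinsics': array([[318.42215878,   0.        , 282.82222239],
       [  0.        , 318.42215878, 216.53372009],
       [  0.        ,   0.        ,   1.        ]]), 'tool_from_camera': array([[-9.18126473e-04, -9.62344607e-01, -2.71830855e-01,
         8.03278855e-02],
       [ 9.99999224e-01, -6.54652329e-04, -1.05994083e-03,
        -1.37513572e-04],
       [ 8.42073639e-04, -2.71831617e-01,  9.62344462e-01,
        -1.57341172e-01],
       [ 0.00000000e+00,  0.00000000e+00,  0.00000000e+00,
         1.00000000e+00]])}
```

View pics/scene0.png

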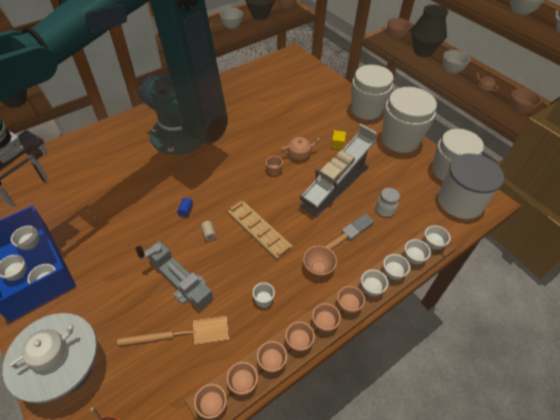

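View pics/top0.png

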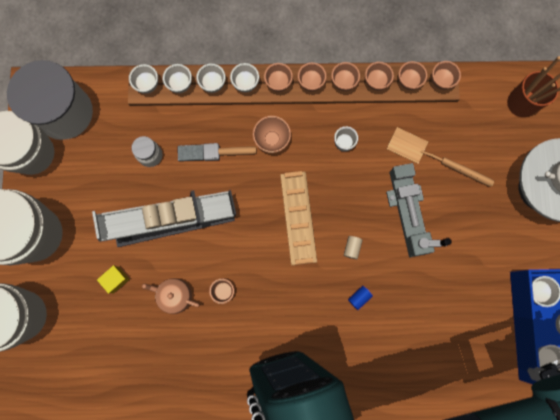

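The scene view and top view agree. In the top view the chute (high end left, stop at about (235,205)) holds the post (~(184,210)) and two props (~(152,214), (167,212)). The rack is at (298,218), the loose prop at (353,247) and the blue look-alike at (360,297). The vise runs from (402,172) to (425,245), with the knob at (446,242).

```bash
cat > h.py <<'E'
from station import *
import cv2,numpy as np
from scipy.spatial.transform import Rotation as Rot
def T(cam):
    "world_from_camera"
    c=camera_params(cam)
    if cam=="wrist":
        s=get_state(); q=s["tcp_rot"]; M=np.eye(4); M[:3,:3]=Rot.from_quat(np.r_[q[1:],q[0]]).as_matrix(); M[:3,3]=s["tool_pos"]
        return c["intrinsics"],M@c["tool_from_camera"]
    M=np.eye(4); M[:3,:3]=c["R"].T; M[:3,3]=-c["R"].T@c["t"]; return c["intrinsics"],M
def look(cam,save=None):
    K,M=T(cam); p,d=capture(cam)
    v,u=np.mgrid[:420,:560]
    X=np.stack([(u-K[0,2])/K[0,0]*d,(v-K[1,2])/K[1,1]*d,d],-1)@M[:3,:3].T+M[:3,3]
    X[d<=0]=np.nan
    if save: cv2.imwrite(f"pics/{save}.png",p[:,:,::-1])
    return p,X,K,M
def pix(P,K,M):
    c=(np.asarray(P)-M[:3,3])@M[:3,:3]; q=c@K.T; return q[...,:2]/q[...,2:]
def box(pts):
    (c,s,a)=cv2.minAreaRect((pts[:,:2]*1000).astype(np.float32)); return np.round(c,1),np.round(s,1),round(a,1)
def tool():
    s=get_state(); q=s["tcp_rot"]; R=Rot.from_quat(np.r_[q[1:],q[0]]).as_matrix()
    return s["tool_pos"],R,s
def go(p,ang=None):
    "units from current measured pose: world target TCP p; ang = world angle (deg) of the tool y axis"
    t,R,s=tool(); d=R.T@(np.asarray(p)-t)/.03
    cur=np.degrees(np.arctan2(R[1,1],R[0,1])); y=0
    if ang is not None: y=-((ang-cur+90)%180-90)/5   # tool z down
    print("t=%.2f tcp %s yang %.1f -> d %s yaw %.2f j6 %.2f F %s w %.3f"%(s["time"],t.round(4),cur,d.round(2),y,s["joint_positions"][5],s["force"].round(1),s["grip_width"]))
E
python3 - <<'E'
from h import *
p,X,K,M=look("top"); p2,X2,K2,M2=look("scene")
for n in["chute","post","prop1","rack","vise","vise_jaw","vise_crank","knob_grip","cup_a","bowl_a","teapot"]:
  for cam,XX in(("top",X),("scene",X2)):
    for r in silhouettes(n,cam)[:5]:
      if r["p"]<.3: continue
      q=XX[r["mask"]]; q=q[~np.isnan(q[:,0])]
      zt=np.percentile(q[:,2],95); b=box(q[q[:,2]>zt-.012])
      print(n,cam,round(r["p"],2),r["rect"],len(q),"z95 %.3f"%zt,"med",np.median(q,0).round(3),b)
E
```

```text
chute top 0.6 [92.4, 190.4, 234.3, 245.9] 3224 z95 0.116 med [0.517 0.352 0.066] (array([523.9, 344.9]), array([ 73. , 231.5]), 10.2)
chute scene 0.93 [299.7, 123.5, 378.0, 215.8] 2100 z95 0.133 med [0.538 0.301 0.058] (array([499.7, 445.5]), array([62.8, 32.2]), 4.8)
chute scene 0.48 [137.5, 243.7, 159.7, 256.6] 170 z95 0.109 med [ 0.462 -0.327  0.075] (array([ 462.5, -347.1]), array([10.1,  8.1]), 40.0)
post top 0.97 [97.6, 266.7, 128.2, 294.3] 521 z95 0.048 med [0.383 0.443 0.043] (array([384.4, 447.3]), array([44.9, 52.7]), 41.5)
post top 0.94 [173.9, 198.6, 196.9, 222.4] 468 z95 0.120 med [0.537 0.262 0.113] (array([540.5, 263.3]), array([53.1, 44.5]), 14.2)
post scene 0.58 [324.5, 127.9, 344.6, 150.0] 237 z95 0.045 med [0.392 0.436 0.039] (array([383.8, 446.5]), array([43. , 57.4]), 41.2)
post scene 0.55 [320.3, 164.8, 343.3, 179.9] 222 z95 0.118 med [0.547 0.262 0.111] (array([542.2, 261.9]), array([49.2, 40.5]), 10.7)
prop1 top 0.86 [141.6, 203.2, 159.1, 230.4] 368 z95 0.125 med [0.523 0.336 0.12 ] (array([524.2, 338.9]), array([51.4, 32.6]), 11.8)
prop1 top 0.78 [155.0, 202.
[... 3568 characters left out ...]
1.1,  21.4]), 63.3)
cup_a scene 0.45 [136.5, 243.1, 212.5, 312.7] 1917 z95 0.076 med [ 0.557 -0.292  0.043] (array([ 461.6, -319.5]), array([33.8, 69.1]), 6.1)
bowl_a top 0.33 [156.6, 201.3, 177.4, 225.2] 354 z95 0.117 med [0.529 0.303 0.112] (array([531.8, 303.7]), array([51.6, 35.7]), 9.0)
bowl_a scene 0.9 [298.3, 243.1, 335.8, 276.7] 816 z95 0.044 med [0.731 0.067 0.021] (array([740.1,  57.2]), array([94., 94.]), 78.8)
teapot top 0.93 [143.0, 279.1, 199.1, 312.5] 1167 z95 0.066 med [0.343 0.296 0.057] (array([348.5, 304.1]), array([112.5,  72.9]), 42.0)
teapot scene 0.83 [279.5, 135.5, 320.7, 158.9] 529 z95 0.064 med [0.357 0.284 0.05 ] (array([352.1, 303.1]), array([119.2,  60.1]), 52.9)
```

```bash
python3 - <<'E'
from h import *
p,X,K,M=look("top"); p2,X2,K2,M2=look("scene")
P=np.r_[X.reshape(-1,3),X2.reshape(-1,3)]; P=P[~np.isnan(P[:,0])]
A=P[(P[:,0]>.40)&(P[:,0]<.68)&(P[:,1]<-.2)&(P[:,1]>-.37)&(P[:,2]>.015)]
J=A[(A[:,2]>.050)&(A[:,2]<.060)&(A[:,0]>.49)]; b=box(J); print("jaws",b)
a=b[2] if b[1][0]>b[1][1] else b[2]-90
u=np.r_[np.cos(np.radians(a)),np.sin(np.radians(a))]; v=np.r_[-u[1],u[0]]
for lo,hi in((.018,.03),(.045,.060),(.06,.07),(.07,.085),(.095,.12)):
    q=A[(A[:,2]>lo)&(A[:,2]<hi)]; s=q[:,:2]@u*1000; w=q[:,:2]@v*1000
    h,e=np.histogram(s,np.arange(420,640,4)); print(lo,hi,len(q),"s",s.min().round(1),s.max().round(1),"w",w.min().round(1),w.max().round(1)); print(dict(zip(e[h>0].astype(int).tolist(),h[h>0].tolist())))
k=A[A[:,2]>.095]; print("knob",k.mean(0),"axis a",a, "s,w",(k[:,:2]@u).mean(),(k[:,:2]@v).mean())
arm=A[(A[:,2]>.068)&(A[:,2]<.09)]; print("arm",box(arm))
# chute
c=P[(P[:,0]>.44)&(P[:,0]<.62)&(P[:,1]>.14)&(P[:,1]<.48)&(P[:,2]>.02)]
b=box(c);print("chute all",b)
E
python3 - <<'E'
import sys; sys.path.insert(0,'.')
import os; os.chdir('.')
import cv2
a=cv2.imread('pics/top0.png')
b=cv2.resize(a[140:280,80:250],None,fx=4,fy=4,interpolation=cv2.INTER_CUBIC); cv2.imwrite('pics/c1.png',b)
E
```

```text
jaws (array([ 579.4, -278.5]), array([154.3,  52.2]), 9.8)
0.018 0.03 1247 s 375.6 606.2 w -479.9 -335.7Traceback (most recent call last):
  File "<stdin>", line 10, in <module>
IndexError: boolean index did not match indexed array along axis 0; size of axis is 55 but size of corresponding boolean axis is 54
```

View pics/c1.png

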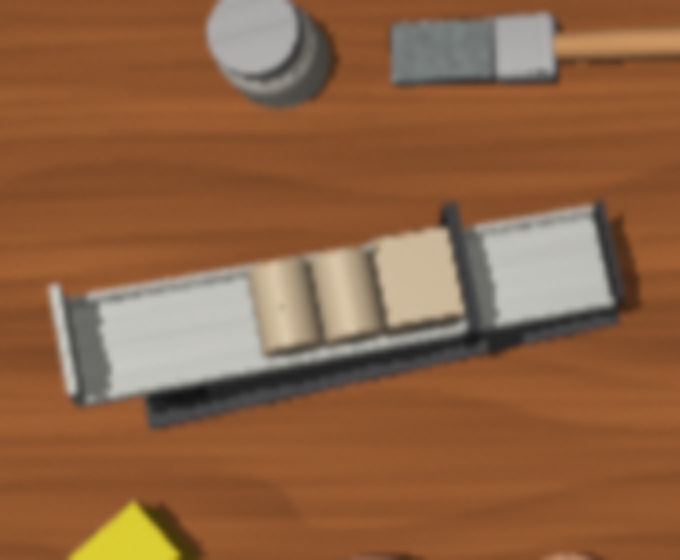

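The crop shows two props, then the post against the dark gate bar, with the chute empty below it down to the dark stop at right.

Run:
```python
from h import *
p,X,K,M=look("top"); p2,X2,K2,M2=look("scene")
P=np.r_[X.reshape(-1,3),X2.reshape(-1,3)]; P=P[~np.isnan(P[:,0])]
A=P[(P[:,0]>.40)&(P[:,0]<.68)&(P[:,1]<-.2)&(P[:,1]>-.37)&(P[:,2]>.015)]
a=9.5
u=np.r_[np.cos(np.radians(a)),np.sin(np.radians(a))]; v=np.r_[-u[1],u[0]]
for lo,hi in((.018,.03),(.048,.059),(.059,.07),(.07,.085),(.095,.12)):
    q=A[(A[:,2]>lo)&(A[:,2]<hi)]; s=q[:,:2]@u*1000; w=q[:,:2]@v*1000
    h,e=np.histogram(s,np.arange(360,640,3));e=e[:-1]; print(lo,hi,len(q),"w pct",np.percentile(w,[1,5,50,95,99]).round(1)); print(dict(zip(e[h>0].astype(int).tolist(),h[h>0].tolist())))
k=A[A[:,2]>.105]; print("knob",k.mean(0), "s,w",(k[:,:2]@u).mean(),(k[:,:2]@v).mean())
for lo in(.50,.565):
  J=A[(A[:,2]>.052)&(A[:,2]<.060)]; s=J[:,:2]@u
  J=J[(s>lo)&(s<(.545 if lo<.51 else .62))]; print("jaw",box(J))
arm=A[(A[:,2]>.068)&(A[:,2]<.09)]; print("arm",box(arm))
c=P[(P[:,0]>.44)&(P[:,0]<.64)&(P[:,1]>.13)&(P[:,1]<.48)&(P[:,2]>.045)]
print("chute",box(c))
g=c[(c[:,1]>.20)&(c[:,1]<.255)&(c[:,2]>.095)]; print("gate",box(g),g[:,2].max())
g=c[(c[:,1]<.19)&(c[:,2]>.06)]; print("stop",box(g),np.percentile(g[:,2],[5,50,95]))
go([.457,-.3435,.2])
```

```text
0.018 0.03 1254 w pct [-397.5 -395.7 -367.1 -346.3 -344.6]
{375: 4, 378: 4, 384: 2, 387: 2, 390: 3, 393: 1, 396: 4, 399: 3, 402: 1, 405: 1, 408: 3, 411: 3, 414: 3, 417: 2, 420: 4, 423: 21, 426: 18, 429: 36, 432: 33, 435: 37, 438: 37, 441: 34, 444: 36, 447: 31, 450: 30, 453: 25, 456: 29, 459: 24, 462: 28, 465: 27, 468: 30, 471: 32, 474: 26, 477: 26, 480: 31, 483: 23, 486: 33, 489: 33, 492: 23, 495: 28, 498: 23, 501: 28, 504: 22, 507: 20, 510: 19, 513: 18, 516: 17, 519: 14, 522: 13, 525: 6, 528: 7, 531: 5, 534: 4, 537: 2, 540: 3, 543: 10, 546: 26, 549: 20, 552: 26, 555: 26, 558: 24, 561: 25, 564: 24, 567: 24, 570: 22, 573: 4, 576: 3, 579: 2, 582: 2, 585: 2, 588: 2, 591: 3, 594: 2, 597: 14, 600: 21}
0.048 0.059 1074 w pct [-396.5 -393.5 -370.  -347.3 -345.3]
{372: 1, 375: 6, 378: 8, 381: 4, 384: 3, 387: 7, 390: 4, 393: 4, 396: 3, 399: 4, 402: 4, 405: 6, 408: 4, 411: 10, 414: 8, 417: 7, 420: 14, 423: 36, 426: 17, 447: 3, 450: 4, 453: 4, 456: 3, 459: 2, 462: 4, 465: 4, 468: 1, 471: 3, 474: 5, 477: 5, 480: 5, 483: 4, 486: 1, 489: 3, 492: 1, 495: 2, 498: 2, 504: 4, 507: 2, 510: 3, 513: 4, 5
[... 713 characters left out ...]
 pct [-425.7 -423.7 -416.1 -408.2 -407.1]
{384: 7, 387: 14, 390: 20, 393: 18, 396: 22, 399: 25, 402: 5}
knob [ 0.45753794 -0.34522352  0.11023272] s,w 0.3942847655998674 -0.4160045334213279
jaw (array([ 579. , -279.1]), array([39.9, 51.4]), 9.2)
jaw (array([ 639.5, -268.2]), array([32.5, 51.5]), 6.6)
arm (array([ 459.1, -320. ]), array([30.4, 69.9]), 10.1)
chute (array([528.2, 306. ]), array([ 83.2, 320.7]), 13.1)
gate (array([543.9, 239.1]), array([82.2, 31.6]), 0.4) 0.12050589263068856
stop (array([559.6, 170. ]), array([65.7, 43. ]), 4.9) [0.06069989 0.06353949 0.06750333]
t=1.50 tcp [ 0.1937 -0.5148  0.2275] yang -69.4 -> d [10.23 -2.25  0.92] yaw 0.00 j6 -0.10 F [-0.6 -0.2 -0.2] w 1.001
```

Emit:
{"fn": "carry_out", "kwargs": {"rows": [{"dx": 1.5, "dy": -0.3, "dz": 0.2, "yaw": 0.5}, {"dx": 3.3, "dy": -0.7, "dz": 0.6, "yaw": 1.2}, {"dx": 5.2, "dy": -1.1, "dz": 1.1, "yaw": 2}, {"dx": 7.1, "dy": -1.6, "dz": 1.6, "yaw": 2.26}, {"dx": 9, "dy": -2, "dz": 2, "yaw": 2.26}, {"dx": 10.24, "dy": -2.24, "dz": 2.25, "yaw": 2.26}, {"dx": 10.24, "dy": -2.24, "dz": 2.25, "yaw": 2.26}, {"dx": 10.24, "dy": -2.24, "dz": 2.25, "yaw": 2.26}], "fingers": 0.4, "squeeze": 15}}

```text
time: 2.5
tool_pos: [0.4571, -0.3442, 0.1601]
tcp_rot: [0.0, 0.997, 0.081, -0.0]
force: [-0.1, -0.4, 0.7]
grip_width: 0.601
grasp_force: 0.0
```

Run:
```python
from h import *
go([.4576,-.3444,.103],-80.7)
p,X,K,M=look("wrist","w1")
for n in("knob_grip","vise_crank"):
  for r in silhouettes(n,"wrist")[:2]:
    q=X[r["mask"]]; q=q[~np.isnan(q[:,0])]
    k=q[q[:,2]>.104]; print(n,r["p"],r["rect"],len(k),k.mean(0) if len(k) else q.mean(0), box(k) if len(k)>4 else 0)
```

```text
t=2.50 tcp [ 0.4571 -0.3442  0.1601] yang -80.7 -> d [0.02 0.01 1.9 ] yaw 0.00 j6 0.66 F [-0.1 -0.4  0.7] w 0.601
vise_crank 0.91 [214.5, 203.7, 298.1, 257.6] 506 [ 0.45917517 -0.34438593  0.11079265] (array([ 458.4, -344.3]), array([16.2, 16.8]), 4.9)
```

Emit:
{"fn": "carry_out", "kwargs": {"rows": [{"dx": 0.04, "dz": 0.6}, {"dx": 0.04, "dz": 1.4}, {"dx": 0.04, "dz": 1.9}, {"dx": 0.04, "dz": 1.9}, {"dx": 0.04, "dz": 1.9}, {"dx": 0.04, "dz": 1.9}, {"dx": 0.04, "dz": 1.9}, {"dx": 0.04, "dz": 1.9}]}}

```text
validation failed for argument at $.ro...
```

Emit:
{"fn": "carry_out", "kwargs": {"rows": [{"dz": 0}, {"dz": 0}, {"dz": 0}, {"dz": 0}, {"dz": 0}, {"dz": 0}, {"dz": 0}, {"dz": 0}], "fingers": 1}}

```text
validation failed for argument at $.ro...
```

```bash
cat > circ.py <<'E'
import sys,json,numpy as np
p0,st,n,ph=map(float,sys.argv[1:5])  # start phase deg, step, rows, tool frame
for c in range(int(n)//8):
    a=p0+st*np.arange(0,9); r=np.radians(a)
    print(a[0],a[-1],json.dumps([{"dx":round(1.5*(np.cos(x)-np.cos(r[0])),2),"dy":round(-1.5*(np.sin(x)-np.sin(r[0])),2)} for x in r[1:]])); p0=a[-1]
E
python3 circ.py -96 20 40 0
python3 -c "
from h import *
go([.4576,-.3444,.103],-80.7)"
```

```text
-96.0 64.0 [{"dx": 0.52, "dy": -0.04}, {"dx": 1.0, "dy": -0.25}, {"dx": 1.37, "dy": -0.61}, {"dx": 1.6, "dy": -1.08}, {"dx": 1.65, "dy": -1.6}, {"dx": 1.53, "dy": -2.1}, {"dx": 1.24, "dy": -2.53}, {"dx": 0.81, "dy": -2.84}]
64.0 224.0 [{"dx": -0.5, "dy": -0.14}, {"dx": -1.02, "dy": -0.11}, {"dx": -1.5, "dy": 0.1}, {"dx": -1.87, "dy": 0.47}, {"dx": -2.1, "dy": 0.93}, {"dx": -2.15, "dy": 1.45}, {"dx": -2.03, "dy": 1.96}, {"dx": -1.74, "dy": 2.39}]
224.0 384.0 [{"dx": 0.42, "dy": 0.31}, {"dx": 0.92, "dy": 0.45}, {"dx": 1.44, "dy": 0.41}, {"dx": 1.92, "dy": 0.2}, {"dx": 2.29, "dy": -0.16}, {"dx": 2.52, "dy": -0.63}, {"dx": 2.58, "dy": -1.15}, {"dx": 2.45, "dy": -1.65}]
384.0 544.0 [{"dx": -0.29, "dy": -0.43}, {"dx": -0.71, "dy": -0.74}, {"dx": -1.21, "dy": -0.88}, {"dx": -1.73, "dy": -0.85}, {"dx": -2.21, "dy": -0.63}, {"dx": -2.58, "dy": -0.27}, {"dx": -2.81, "dy": 0.2}, {"dx": -2.87, "dy": 0.71}]
544.0 704.0 [{"dx": 0.13, "dy": 0.51}, {"dx": 0.42, "dy": 0.94}, {"dx": 0.84, "dy": 1.24}, {"dx": 1.34, "dy": 1.39}, {"dx": 1.86, "dy": 1.35}, {"dx": 2.34, "dy": 1.14}, {"dx": 2.71, "dy": 0.78}, {"dx": 2.94, "dy": 0.31}]
t=2.65 tcp [ 0.4567 -0.3448  0.1605] yang -80.8 -> d [ 0.03 -0.01  1.92] yaw -0.02 j6 0.66 F [-0.5 -0.1 -1.1] w 0.599
```

Emit:
{"fn": "carry_out", "kwargs": {"rows": [{"dx": 0.04, "dy": 0, "dz": 0.6, "yaw": 0}, {"dx": 0.04, "dy": 0, "dz": 1.3, "yaw": 0}, {"dx": 0.04, "dy": 0, "dz": 1.9, "yaw": 0}, {"dx": 0.04, "dy": 0, "dz": 1.9, "yaw": 0}, {"dx": 0.04, "dy": 0, "dz": 1.9, "yaw": 0}, {"dx": 0.04, "dy": 0, "dz": 1.9, "yaw": 0}, {"dx": 0.04, "dy": 0, "dz": 1.9, "yaw": 0}, {"dx": 0.04, "dy": 0, "dz": 1.9, "yaw": 0}]}}

```text
time: 3.65
tool_pos: [0.4589, -0.3437, 0.1035]
tcp_rot: [0.0, 0.997, 0.081, 0.0]
force: [-0.3, 0.2, 0.6]
grip_width: 0.597
grasp_force: 0.0
```

Emit:
{"fn": "carry_out", "kwargs": {"rows": [{"dx": 0, "dy": 0, "dz": 0, "yaw": 0}, {"dx": 0, "dy": 0, "dz": 0, "yaw": 0}, {"dx": 0, "dy": 0, "dz": 0, "yaw": 0}, {"dx": 0, "dy": 0, "dz": 0, "yaw": 0}, {"dx": 0, "dy": 0, "dz": 0, "yaw": 0}, {"dx": 0, "dy": 0, "dz": 0, "yaw": 0}, {"dx": 0, "dy": 0, "dz": 0, "yaw": 0}, {"dx": 0, "dy": 0, "dz": 0, "yaw": 0}], "fingers": 1}}

```text
time: 4.65
tool_pos: [0.4589, -0.3449, 0.1032]
tcp_rot: [0.001, 0.997, 0.081, 0.0]
force: [1.0, -5.5, -2.2]
grip_width: 0.191
grasp_force: 15.0
```

Emit:
{"fn": "carry_out", "kwargs": {"rows": [{"dx": 0.52, "dy": -0.04, "dz": 0, "yaw": 0}, {"dx": 1.0, "dy": -0.25, "dz": 0, "yaw": 0}, {"dx": 1.37, "dy": -0.61, "dz": 0, "yaw": 0}, {"dx": 1.6, "dy": -1.08, "dz": 0, "yaw": 0}, {"dx": 1.65, "dy": -1.6, "dz": 0, "yaw": 0}, {"dx": 1.53, "dy": -2.1, "dz": 0, "yaw": 0}, {"dx": 1.24, "dy": -2.53, "dz": 0, "yaw": 0}, {"dx": 0.81, "dy": -2.84, "dz": 0, "yaw": 0}]}}

```text
time: 5.65
tool_pos: [0.4681, -0.2557, 0.103]
tcp_rot: [0.001, 0.997, 0.081, -0.0]
force: [0.7, -7.2, -1.7]
grip_width: 0.186
grasp_force: 15.0
```

Emit:
{"fn": "carry_out", "kwargs": {"rows": [{"dx": -0.5, "dy": -0.14, "dz": 0, "yaw": 0}, {"dx": -1.02, "dy": -0.11, "dz": 0, "yaw": 0}, {"dx": -1.5, "dy": 0.1, "dz": 0, "yaw": 0}, {"dx": -1.87, "dy": 0.47, "dz": 0, "yaw": 0}, {"dx": -2.1, "dy": 0.93, "dz": 0, "yaw": 0}, {"dx": -2.15, "dy": 1.45, "dz": 0, "yaw": 0}, {"dx": -2.03, "dy": 1.96, "dz": 0, "yaw": 0}, {"dx": -1.74, "dy": 2.39, "dz": 0, "yaw": 0}]}}

```text
time: 6.65
tool_pos: [0.4284, -0.3329, 0.1029]
tcp_rot: [-0.003, 0.997, 0.081, -0.0]
force: [1.5, 5.7, 1.5]
grip_width: 0.189
grasp_force: 15.0
```

Emit:
{"fn": "carry_out", "kwargs": {"rows": [{"dx": 0.42, "dy": 0.31, "dz": 0, "yaw": 0}, {"dx": 0.92, "dy": 0.45, "dz": 0, "yaw": 0}, {"dx": 1.44, "dy": 0.41, "dz": 0, "yaw": 0}, {"dx": 1.92, "dy": 0.2, "dz": 0, "yaw": 0}, {"dx": 2.29, "dy": -0.16, "dz": 0, "yaw": 0}, {"dx": 2.52, "dy": -0.63, "dz": 0, "yaw": 0}, {"dx": 2.58, "dy": -1.15, "dz": 0, "yaw": 0}, {"dx": 2.45, "dy": -1.65, "dz": 0, "yaw": 0}]}}

```text
time: 7.65
tool_pos: [0.4956, -0.2733, 0.1031]
tcp_rot: [0.0, 0.997, 0.082, 0.002]
force: [2.5, -1.4, -1.3]
grip_width: 0.188
grasp_force: 15.0
```

Emit:
{"fn": "carry_out", "kwargs": {"rows": [{"dx": -0.29, "dy": -0.43, "dz": 0, "yaw": 0}, {"dx": -0.71, "dy": -0.74, "dz": 0, "yaw": 0}, {"dx": -1.21, "dy": -0.88, "dz": 0, "yaw": 0}, {"dx": -1.73, "dy": -0.85, "dz": 0, "yaw": 0}, {"dx": -2.21, "dy": -0.63, "dz": 0, "yaw": 0}, {"dx": -2.58, "dy": -0.27, "dz": 0, "yaw": 0}, {"dx": -2.81, "dy": 0.2, "dz": 0, "yaw": 0}, {"dx": -2.87, "dy": 0.71, "dz": 0, "yaw": 0}]}}

```text
time: 8.65
tool_pos: [0.4146, -0.3075, 0.103]
tcp_rot: [-0.002, 0.997, 0.081, 0.004]
force: [12.7, 4.6, -4.3]
grip_width: 0.188
grasp_force: 15.0
```

Emit:
{"fn": "carry_out", "kwargs": {"rows": [{"dx": 0.13, "dy": 0.51, "dz": 0, "yaw": 0}, {"dx": 0.42, "dy": 0.94, "dz": 0, "yaw": 0}, {"dx": 0.84, "dy": 1.24, "dz": 0, "yaw": 0}, {"dx": 1.34, "dy": 1.39, "dz": 0, "yaw": 0}, {"dx": 1.86, "dy": 1.35, "dz": 0, "yaw": 0}, {"dx": 2.34, "dy": 1.14, "dz": 0, "yaw": 0}, {"dx": 2.71, "dy": 0.78, "dz": 0, "yaw": 0}, {"dx": 2.94, "dy": 0.31, "dz": 0, "yaw": 0}]}}

```text
time: 9.65
tool_pos: [0.5011, -0.302, 0.1027]
tcp_rot: [-0.001, 0.997, 0.082, -0.0]
force: [-0.2, -0.0, -0.3]
grip_width: 0.056
grasp_force: 0.0
```

```bash
cat > vz.py <<'E'
from h import *
def vise():
    P=np.concatenate([look(c)[1].reshape(-1,3) for c in("top","scene")]); P=P[~np.isnan(P[:,0])]
    a=np.radians(9.3); u=np.r_[np.cos(a),np.sin(a)]; v=np.r_[-u[1],u[0]]
    s=P[:,:2]@u*1000; w=P[:,:2]@v*1000
    m=(s>430)&(s<620)&(w>-396)&(w<-345)&(P[:,2]>.05)&(P[:,2]<.062)
    h,e=np.histogram(s[m],np.arange(430,620,2)); print({int(x):int(y) for x,y in zip(e[:-1],h) if y>0}); print("w",np.percentile(w[m],[2,98]))
if __name__=="__main__": vise()
E
python3 vz.py; python3 -c "
from h import *
go([.537,.270,.16],12.6)"
```

```text
{446: 1, 464: 1, 470: 1, 484: 1, 488: 5, 490: 12, 492: 15, 494: 24, 496: 21, 498: 23, 500: 20, 502: 27, 504: 27, 506: 28, 508: 29, 510: 26, 512: 22, 514: 34, 516: 9, 570: 7, 572: 17, 574: 29, 576: 29, 578: 25, 580: 30, 582: 32, 584: 25, 586: 31, 588: 24, 590: 25, 592: 27, 594: 27, 596: 27, 598: 27, 600: 33, 602: 11}
w [-393.12977907 -346.07070415]
t=9.75 tcp [ 0.5009 -0.3012  0.1027] yang -80.5 -> d [  4.32 -18.59  -1.88] yaw 17.37 j6 0.77 F [-0.1  0.5 -0.7] w 0.009
```

The jaw opened to about 54 mm; the knob slipped out of the grip on the last part-turn. That is wide enough for the post once it lies flat, so I'm going to the post now.

Emit:
{"fn": "carry_out", "kwargs": {"rows": [{"dx": 0, "dy": 0, "dz": -1.5, "yaw": 0}, {"dx": 0.3, "dy": -1, "dz": -3, "yaw": -2}, {"dx": 0.7, "dy": -2.8, "dz": -3.9, "yaw": -4}, {"dx": 1.1, "dy": -4.7, "dz": -3.9, "yaw": -6}, {"dx": 1.6, "dy": -6.6, "dz": -3.9, "yaw": -8}, {"dx": 2, "dy": -8.5, "dz": -3.9, "yaw": -10}, {"dx": 2.5, "dy": -10.4, "dz": -3.9, "yaw": -12}, {"dx": 2.9, "dy": -12.3, "dz": -3.9, "yaw": -14}], "fingers": 0}}

```text
time: 10.75
tool_pos: [0.526, 0.0763, 0.2201]
tcp_rot: [0.0, 0.768, 0.64, 0.0]
force: [0.9, 0.1, -0.5]
grip_width: 0.82
grasp_force: 0.0
```

Run:
```python
from h import *
go([.5394,.268,.22],12.5)
```

```text
t=10.75 tcp [0.526  0.0763 0.2201] yang -10.4 -> d [ 6.37 -0.71  0.  ] yaw -4.57 j6 0.22 F [ 0.9  0.1 -0.5] w 0.820
```

Emit:
{"fn": "carry_out", "kwargs": {"rows": [{"dx": 1.8, "dy": -0.2, "dz": 0, "yaw": -1.5}, {"dx": 3.6, "dy": -0.4, "dz": 0, "yaw": -3}, {"dx": 5.2, "dy": -0.6, "dz": 0, "yaw": -4.57}, {"dx": 6.37, "dy": -0.71, "dz": 0, "yaw": -4.57}, {"dx": 6.37, "dy": -0.71, "dz": 0, "yaw": -4.57}, {"dx": 6.37, "dy": -0.71, "dz": 0, "yaw": -4.57}, {"dx": 6.37, "dy": -0.71, "dz": 0, "yaw": -4.57}, {"dx": 6.37, "dy": -0.71, "dz": 0, "yaw": -4.57}]}}

```text
time: 11.75
tool_pos: [0.5413, 0.265, 0.2202]
tcp_rot: [0.0, 0.629, 0.778, 0.0]
force: [0.0, -1.0, 0.5]
grip_width: 1.001
grasp_force: 0.0
```

Run:
```python
from h import *
p,X,K,M=look("wrist","w2")
for n in("post","prop1"):
  for r in silhouettes(n,"wrist")[:3]:
    if r["p"]<.3: continue
    q=X[r["mask"]]; q=q[~np.isnan(q[:,0])]
    print(n,round(r["p"],2),r["rect"],q.mean(0).round(4),np.percentile(q[:,2],[2,98]).round(3),box(q[q[:,2]>np.percentile(q[:,2],98)-.013]))
go([.5394,.268,.106],12.5)
```

```text
post 0.76 [251.4, 193.0, 314.2, 245.3] [0.5398 0.2675 0.1124] [0.099 0.119] (array([540.8, 263.9]), array([52.5, 47.1]), 12.3)
post 0.57 [142.6, 0.7, 199.5, 27.6] [0.3969 0.4272 0.0266] [0.002 0.045] (array([394.8, 425. ]), array([31.5, 11.9]), 18.8)
prop1 0.85 [245.7, 104.5, 316.0, 155.2] [0.5239 0.3411 0.1197] [0.109 0.124] (array([524.1, 340.7]), array([50. , 34.2]), 12.0)
prop1 0.76 [250.4, 153.3, 307.6, 191.0] [0.531  0.3074 0.1121] [0.104 0.116] (array([531.2, 306.8]), array([49.9, 35. ]), 12.1)
t=11.90 tcp [0.5413 0.2655 0.2201] yang 12.1 -> d [ 0.1  -0.04  3.8 ] yaw -0.08 j6 0.15 F [ 0.6 -0.2  0.4] w 1.000
```

View pics/w2.png

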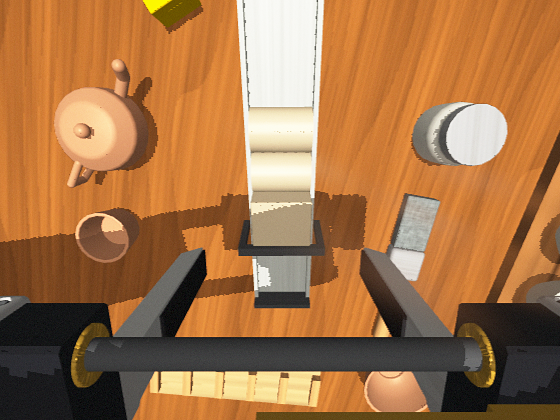

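The wrist view shows the post top at about (282,222) against the gate bar (282,240), with the two props above it at (280,172) and (281,130). The fingers straddle the chute cleanly.

Emit:
{"fn": "carry_out", "kwargs": {"rows": [{"dx": 0.1, "dy": -0.03, "dz": 1, "yaw": 0}, {"dx": 0.1, "dy": -0.03, "dz": 2.2, "yaw": 0}, {"dx": 0.1, "dy": -0.03, "dz": 3.2, "yaw": 0}, {"dx": 0.1, "dy": -0.03, "dz": 3.8, "yaw": 0}, {"dx": 0.1, "dy": -0.03, "dz": 3.8, "yaw": 0}, {"dx": 0.1, "dy": -0.03, "dz": 3.8, "yaw": 0}, {"dx": 0.1, "dy": -0.03, "dz": 3.8, "yaw": 0}, {"dx": 0.1, "dy": -0.03, "dz": 3.8, "yaw": 0}]}}

```text
time: 12.9
tool_pos: [0.5402, 0.2691, 0.1072]
tcp_rot: [0.001, 0.628, 0.778, 0.001]
force: [0.5, -0.1, 0.1]
grip_width: 0.998
grasp_force: 0.0
```

Emit:
{"fn": "carry_out", "kwargs": {"rows": [{"dx": 0, "dy": 0, "dz": 0, "yaw": 0}, {"dx": 0, "dy": 0, "dz": 0, "yaw": 0}, {"dx": 0, "dy": 0, "dz": 0, "yaw": 0}, {"dx": 0, "dy": 0, "dz": 0, "yaw": 0}, {"dx": 0, "dy": 0, "dz": 0, "yaw": 0}, {"dx": 0, "dy": 0, "dz": 0, "yaw": 0}, {"dx": 0, "dy": 0, "dz": 0, "yaw": 0}, {"dx": 0, "dy": 0, "dz": 0, "yaw": 0}], "fingers": 1, "squeeze": 30}}

```text
time: 13.9
tool_pos: [0.5393, 0.2688, 0.1059]
tcp_rot: [-0.0, 0.628, 0.778, -0.0]
force: [-0.9, -0.5, 1.1]
grip_width: 0.546
grasp_force: 30.0
```

Emit:
{"fn": "carry_out", "kwargs": {"rows": [{"dx": 0, "dy": 0, "dz": -0.5, "yaw": 0}, {"dx": 0, "dy": 0, "dz": -1.3, "yaw": 0}, {"dx": 0, "dy": 0, "dz": -2.1, "yaw": 0}, {"dx": 0, "dy": 0, "dz": -2.9, "yaw": 0}, {"dx": 0, "dy": 0, "dz": -3.5, "yaw": 0}, {"dx": 0, "dy": 0, "dz": -3.8, "yaw": 0}, {"dx": 0, "dy": 0, "dz": -3.8, "yaw": 0}, {"dx": 0, "dy": 0, "dz": -3.8, "yaw": 0}]}}

```text
time: 14.9
tool_pos: [0.5392, 0.2687, 0.2187]
tcp_rot: [-0.001, 0.628, 0.778, -0.001]
force: [-0.1, 0.1, -2.8]
grip_width: 0.55
grasp_force: 30.0
```

Run:
```python
from h import *
go([.6,-.15,.22],-80.7)
p,X,K,M=look("scene","s2")
```

```text
t=14.90 tcp [0.5392 0.2687 0.2187] yang 12.2 -> d [-14.07  -0.96  -0.04] yaw -17.43 j6 0.16 F [-0.1  0.1 -2.8] w 0.550
```

View pics/s2.png

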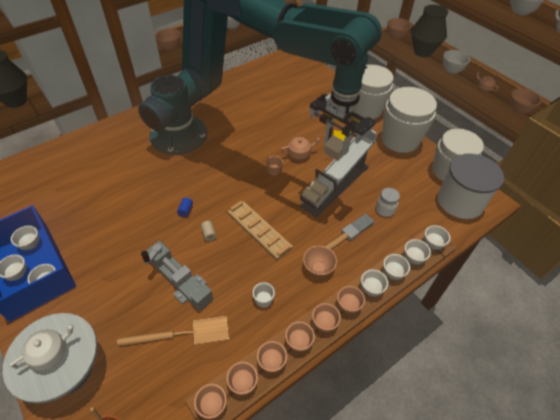

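Post is held and the two props have rolled to the stop (around (315,190)). I'm carrying the post to open bench to set it flat first.

Emit:
{"fn": "carry_out", "kwargs": {"rows": [{"dx": -0.8, "dy": -0.05, "dz": 0, "yaw": 1.5}, {"dx": -2.2, "dy": -0.15, "dz": 0, "yaw": 3.5}, {"dx": -3.9, "dy": -0.3, "dz": 0, "yaw": 5.5}, {"dx": -5.6, "dy": -0.4, "dz": 0, "yaw": 7.5}, {"dx": -7.3, "dy": -0.5, "dz": 0, "yaw": 9.5}, {"dx": -9, "dy": -0.6, "dz": 0, "yaw": 11.5}, {"dx": -10.7, "dy": -0.7, "dz": 0, "yaw": 13.5}, {"dx": -12.3, "dy": -0.8, "dz": 0, "yaw": 15.5}]}}

```text
time: 15.95
tool_pos: [0.5936, -0.0986, 0.2189]
tcp_rot: [-0.0, 0.978, 0.211, -0.001]
force: [-0.1, 1.1, -2.3]
grip_width: 0.547
grasp_force: 30.0
```

Run:
```python
from h import *
go([.6,-.15,.05],-80.7)
```

```text
t=15.95 tcp [ 0.5936 -0.0986  0.2189] yang -65.7 -> d [-0.51  1.65  5.63] yaw 3.00 j6 0.89 F [-0.1  1.1 -2.3] w 0.547
```

Emit:
{"fn": "carry_out", "kwargs": {"rows": [{"dx": -0.25, "dy": 0.8, "dz": 0.8, "yaw": 1.5}, {"dx": -0.51, "dy": 1.65, "dz": 2, "yaw": 3}, {"dx": -0.51, "dy": 1.65, "dz": 3.2, "yaw": 3}, {"dx": -0.51, "dy": 1.65, "dz": 4.3, "yaw": 3}, {"dx": -0.51, "dy": 1.65, "dz": 5.2, "yaw": 3}, {"dx": -0.51, "dy": 1.65, "dz": 5.6, "yaw": 3}, {"dx": -0.51, "dy": 1.65, "dz": 5.6, "yaw": 3}, {"dx": -0.51, "dy": 1.65, "dz": 5.6, "yaw": 3}]}}

```text
time: 16.95
tool_pos: [0.6017, -0.1486, 0.0535]
tcp_rot: [0.001, 0.996, 0.084, 0.001]
force: [0.3, -0.7, -2.4]
grip_width: 0.551
grasp_force: 30.0
```

Emit:
{"fn": "carry_out", "kwargs": {"rows": [{"dx": 0, "dy": 0, "dz": 0.1, "yaw": 0}, {"dx": 0, "dy": 0, "dz": 0.2, "yaw": 0}, {"dx": 0, "dy": 0, "dz": 0.3, "yaw": 0}, {"dx": 0, "dy": 0, "dz": 0.36, "yaw": 0}, {"dx": 0, "dy": 0, "dz": 0.42, "yaw": 0}, {"dx": 0, "dy": 0, "dz": 0.42, "yaw": 0}, {"dx": 0, "dy": 0, "dz": 0.42, "yaw": 0}, {"dx": 0, "dy": 0, "dz": 0.42, "yaw": 0}], "squeeze": 8}}

```text
time: 17.95
tool_pos: [0.6008, -0.1483, 0.0397]
tcp_rot: [0.0, 0.996, 0.084, 0.0]
force: [-0.7, 0.1, 1.0]
grip_width: 0.553
grasp_force: 8.0
```

Emit:
{"fn": "carry_out", "kwargs": {"rows": [{"dx": 0, "dy": 0, "dz": 0, "yaw": 0}, {"dx": 0, "dy": 0, "dz": 0, "yaw": 0}, {"dx": 0, "dy": 0, "dz": 0, "yaw": 0}, {"dx": 0, "dy": 0, "dz": 0, "yaw": 0}, {"dx": 0, "dy": 0, "dz": -1, "yaw": 0}, {"dx": 0, "dy": 0, "dz": -2.5, "yaw": 0}, {"dx": 0, "dy": 0, "dz": -4, "yaw": 0}, {"dx": 0, "dy": 0, "dz": -4, "yaw": 0}], "fingers": 0.1}}

```text
time: 18.95
tool_pos: [0.6033, -0.1492, 0.1651]
tcp_rot: [0.002, 0.996, 0.084, 0.005]
force: [-0.3, -0.0, 0.1]
grip_width: 0.901
grasp_force: 0.0
```

Run:
```python
from h import *
go([.6,-.15,.03],-80.7)
p,X,K,M=look("wrist","w3")
for r in silhouettes("post","wrist")[:3]:
    q=X[r["mask"]]; q=q[~np.isnan(q[:,0])]
    t=q[q[:,2]>np.percentile(q[:,2],95)-.008]
    print(round(r["p"],2),r["rect"],np.percentile(q[:,2],[2,50,98]).round(3),box(t))
```

```text
t=18.95 tcp [ 0.6033 -0.1492  0.1651] yang -80.3 -> d [-0.15 -0.02  4.5 ] yaw 0.07 j6 1.07 F [-0.3 -0.   0.1] w 0.901
0.6 [252.4, 187.9, 311.4, 238.6] [0.005 0.044 0.045] (array([ 605.3, -146.5]), array([43.5, 52. ]), 9.3)
```

Emit:
{"fn": "carry_out", "kwargs": {"rows": [{"dx": 0.1, "dy": -0.11, "dz": 1, "yaw": 0.07}, {"dx": 0.1, "dy": -0.11, "dz": 2.2, "yaw": 0.07}, {"dx": 0.1, "dy": -0.11, "dz": 3.4, "yaw": 0.07}, {"dx": 0.1, "dy": -0.11, "dz": 4.2, "yaw": 0.07}, {"dx": 0.1, "dy": -0.11, "dz": 4.5, "yaw": 0.07}, {"dx": 0.1, "dy": -0.11, "dz": 4.5, "yaw": 0.07}, {"dx": 0.1, "dy": -0.11, "dz": 4.5, "yaw": 0.07}, {"dx": 0.1, "dy": -0.11, "dz": 4.5, "yaw": 0.07}]}}

```text
time: 20.05
tool_pos: [0.6029, -0.1445, 0.0239]
tcp_rot: [-0.0, 0.997, 0.081, -0.0]
force: [-0.2, 0.5, -0.2]
grip_width: 0.896
grasp_force: 0.0
```

Emit:
{"fn": "carry_out", "kwargs": {"rows": [{"dx": 0, "dy": 0, "dz": 0, "yaw": 0}, {"dx": 0, "dy": 0, "dz": 0, "yaw": 0}, {"dx": 0, "dy": 0, "dz": 0, "yaw": 0}, {"dx": 0, "dy": 0, "dz": 0, "yaw": 0}, {"dx": 0, "dy": 0, "dz": 0, "yaw": 0}, {"dx": 0, "dy": 0, "dz": 0, "yaw": 0}, {"dx": 0, "dy": 0, "dz": 0, "yaw": 0}, {"dx": 0, "dy": 0, "dz": 0, "yaw": 0}], "fingers": 1, "squeeze": 35}}

```text
time: 21.05
tool_pos: [0.6031, -0.1446, 0.0244]
tcp_rot: [0.0, 0.997, 0.081, 0.0]
force: [0.3, -0.8, -0.3]
grip_width: 0.55
grasp_force: 35.0
```

Run:
```python
from h import *
go([.5976,-.2771,.16],-80.7)
go([.6053,-.1465,.03])
```

```text
t=21.05 tcp [ 0.6031 -0.1446  0.0244] yang -80.7 -> d [-0.9   4.33 -4.52] yaw 0.00 j6 1.08 F [ 0.3 -0.8 -0.3] w 0.550
t=21.05 tcp [ 0.6031 -0.1446  0.0244] yang -80.7 -> d [ 0.06  0.07 -0.19] yaw 0.00 j6 1.08 F [ 0.3 -0.8 -0.3] w 0.550
```

Emit:
{"fn": "carry_out", "kwargs": {"rows": [{"dx": 0, "dy": 0, "dz": -1, "yaw": 0}, {"dx": 0, "dy": 0, "dz": -2.5, "yaw": 0}, {"dx": 0, "dy": 0, "dz": -4.2, "yaw": 0}, {"dx": -0.3, "dy": 1.3, "dz": -4.52, "yaw": 0}, {"dx": -0.6, "dy": 2.8, "dz": -4.52, "yaw": 0}, {"dx": -0.95, "dy": 4, "dz": -4.52, "yaw": 0}, {"dx": -0.95, "dy": 4.33, "dz": -4.52, "yaw": 0}, {"dx": -0.95, "dy": 4.33, "dz": -4.52, "yaw": 0}]}}

```text
time: 22.05
tool_pos: [0.5958, -0.277, 0.159]
tcp_rot: [-0.001, 0.997, 0.081, -0.001]
force: [0.1, 1.5, -2.1]
grip_width: 0.549
grasp_force: 35.0
```

Run:
```python
from h import *
go([.5976,-.2771,.053],-80.7)
p,X,K,M=look("wrist","w4")
a=np.radians(9.3); u=np.r_[np.cos(a),np.sin(a)]; v=np.r_[-u[1],u[0]]
for n in("post","vise_jaw","vise"):
  for r in silhouettes(n,"wrist")[:2]:
    if r["p"]<.3: continue
    q=X[r["mask"]]; q=q[~np.isnan(q[:,0])]
    print(n,round(r["p"],2),r["rect"],np.percentile(q[:,2],[2,50,98]).round(3))
q=X.reshape(-1,3); q=q[~np.isnan(q[:,0])]; s=q[:,:2]@u*1000; w=q[:,:2]@v*1000
m=(s>440)&(s<640)&(w>-405)&(w<-335)
for lo,hi in((.05,.06),(.12,.19)):
    k=m&(q[:,2]>lo)&(q[:,2]<hi); h,e=np.histogram(s[k],np.arange(440,640,3)); print(lo,{int(x):int(y) for x,y in zip(e[:-1],h) if y>0},np.percentile(w[k],[1,99]))
```

```text
t=22.05 tcp [ 0.5958 -0.277   0.159 ] yang -80.7 -> d [0.06 0.02 3.53] yaw -0.00 j6 0.89 F [ 0.1  1.5 -2.1] w 0.549
post 0.78 [228.2, 226.6, 338.9, 333.1] [0.142 0.178 0.18 ]
vise 0.89 [238.1, 148.5, 351.1, 399.9] [0.009 0.054 0.111]
vise 0.61 [232.8, 229.2, 338.7, 333.9] [0.142 0.178 0.18 ]
0.05 {572: 134, 575: 212, 578: 221, 581: 196, 584: 239, 587: 216, 590: 206, 593: 243, 596: 242, 599: 190, 602: 168} [-390.9985396  -342.51398549]
0.12 {521: 172, 524: 525, 527: 540, 530: 559, 533: 541, 536: 613, 539: 620, 542: 656, 545: 663, 548: 665, 551: 1711, 554: 767, 557: 631, 560: 645, 563: 710, 566: 2730} [-403.38809988 -336.59322093]
```

View pics/w4.png

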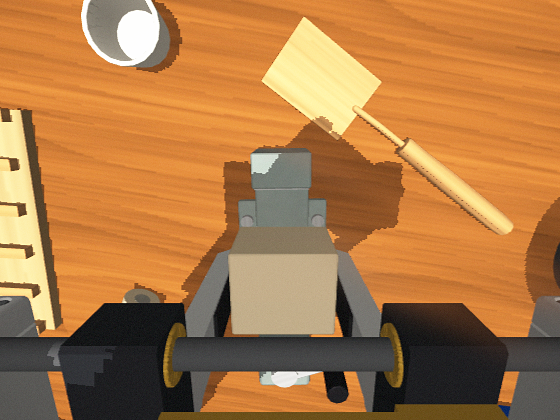

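The wrist view shows the post (columns 229–337, row 290) above the gap. The fixed jaw ahead at (281,170) is centred on it to about 1–2 mm.

Emit:
{"fn": "carry_out", "kwargs": {"rows": [{"dx": 0, "dy": -0.04, "dz": 0.8, "yaw": 0}, {"dx": 0, "dy": -0.04, "dz": 1.7, "yaw": 0}, {"dx": 0, "dy": -0.04, "dz": 2.4, "yaw": 0}, {"dx": 0, "dy": -0.04, "dz": 2.9, "yaw": 0}, {"dx": 0, "dy": -0.04, "dz": 3.3, "yaw": 0}, {"dx": 0, "dy": -0.04, "dz": 3.5, "yaw": 0}, {"dx": 0, "dy": -0.04, "dz": 3.62, "yaw": 0}, {"dx": 0, "dy": -0.04, "dz": 3.62, "yaw": 0}]}}

```text
time: 23.25
tool_pos: [0.596, -0.2763, 0.0517]
tcp_rot: [0.0, 0.997, 0.081, 0.0]
force: [0.6, 1.0, -1.4]
grip_width: 0.551
grasp_force: 35.0
```

Run:
```python
from h import *
go([.5976,-.2771,.16],-80.7)
```

```text
t=23.25 tcp [ 0.596  -0.2763  0.0517] yang -80.7 -> d [ 0.05  0.04 -3.61] yaw 0.00 j6 0.89 F [ 0.6  1.  -1.4] w 0.551
```

Emit:
{"fn": "carry_out", "kwargs": {"rows": [{"dx": 0, "dy": 0, "dz": 0.05, "yaw": 0}, {"dx": 0, "dy": 0, "dz": 0.05, "yaw": 0}, {"dx": 0, "dy": 0, "dz": 0.05, "yaw": 0}, {"dx": 0, "dy": 0, "dz": 0.05, "yaw": 0}, {"dx": 0, "dy": 0, "dz": -1.2, "yaw": 0}, {"dx": 0, "dy": 0, "dz": -2.5, "yaw": 0}, {"dx": -0.5, "dy": 0, "dz": -3.8, "yaw": 0}, {"dx": -2, "dy": 0, "dz": -3.8, "yaw": 0}], "fingers": 0.25}}

```text
time: 24.25
tool_pos: [0.5391, -0.287, 0.1704]
tcp_rot: [0.003, 0.997, 0.082, 0.004]
force: [-0.2, -0.7, 0.7]
grip_width: 0.754
grasp_force: 0.0
```

Run:
```python
from h import *
from vz import vise
vise()
p,X,K,M=look("top","t3")
for n in("post","knob_grip","vise_crank","rack"):
  for r in silhouettes(n,"top")[:3]:
    if r["p"]<.3: continue
    q=X[r["mask"]]; q=q[~np.isnan(q[:,0])]; z=np.percentile(q[:,2],95); k=q[q[:,2]>z-.01]
    print(n,round(r["p"],2),r["rect"],z.round(3),box(k))
go([.4576,-.3,.16],-80.7)
```

```text
{444: 1, 446: 1, 454: 1, 458: 1, 468: 1, 484: 1, 488: 5, 490: 8, 492: 14, 494: 13, 496: 14, 498: 12, 500: 7, 502: 12, 504: 13, 506: 13, 508: 13, 510: 11, 512: 9, 514: 4, 526: 1, 530: 1, 538: 1, 544: 1, 548: 1, 554: 1, 560: 1, 562: 2, 564: 30, 566: 3, 568: 2, 570: 5, 572: 21, 574: 23, 576: 30, 578: 27, 580: 26, 582: 22, 584: 34, 586: 27, 588: 26, 590: 29, 592: 28, 594: 29, 596: 25, 598: 29, 600: 27, 602: 13}
w [-394.03913208 -346.37687162]
post 0.72 [393.9, 175.7, 420.1, 184.0] 0.281 (array([ 555.7, -208.5]), array([ 1.9, 23.8]), 9.8)
post 0.72 [99.1, 265.8, 128.9, 290.4] 0.048 (array([384.3, 447.8]), array([45.4, 52.5]), 41.9)
vise_crank 0.51 [431.4, 230.0, 449.8, 235.1] 0.114 (array([ 479.4, -339.2]), array([16.2, 16.2]), 29.0)
vise_crank 0.48 [201.7, 194.2, 219.5, 215.5] 0.095 (array([552.3, 208.7]), array([50.7, 30.5]), 16.1)
rack 0.74 [282.5, 170.7, 318.9, 265.9] 0.024 (array([533. ,  -5.5]), array([231.6,  63.5]), 6.1)
rack 0.74 [90.6, 190.1, 236.7, 244.8] 0.115 (array([521.9, 344.5]), array([ 75.5, 230.4]), 12.2)
t=24.60 tcp [ 0.5374 -0.2857  0.165 ] yang -80.7 -> d [-2.7   0.04  0.17] yaw 0.01 j6 0.83 F [0.2 0.6 0.1] w 0.749
```

Emit:
{"fn": "carry_out", "kwargs": {"rows": [{"dx": -0.8, "dy": 0.5, "dz": 0.1, "yaw": 0}, {"dx": -1.7, "dy": 1.1, "dz": 0.17, "yaw": 0}, {"dx": -2.21, "dy": 1.4, "dz": 0.17, "yaw": 0}, {"dx": -2.21, "dy": 1.4, "dz": 0.17, "yaw": 0}, {"dx": -2.21, "dy": 1.4, "dz": 0.17, "yaw": 0}, {"dx": -2.21, "dy": 1.4, "dz": 0.17, "yaw": 0}, {"dx": -2.21, "dy": 1.4, "dz": 0.17, "yaw": 0}, {"dx": -2.21, "dy": 1.4, "dz": 0.17, "yaw": 0}], "fingers": 0.45, "squeeze": 25}}

```text
time: 25.6
tool_pos: [0.4782, -0.3377, 0.1603]
tcp_rot: [0.0, 0.997, 0.082, 0.0]
force: [0.1, -0.1, -0.4]
grip_width: 0.545
grasp_force: 0.0
```

Run:
```python
from h import *
p,X,K,M=look("wrist","w5")
for r in silhouettes("vise_crank","wrist")[:2]:
    q=X[r["mask"]]; q=q[~np.isnan(q[:,0])]; k=q[(q[:,2]>.104)&(q[:,2]<.12)]; print(r["p"],r["rect"],box(k) if len(k)>4 else 0)
go([.4787,-.338,.103],-80.7)
q=X.reshape(-1,3); q=q[~np.isnan(q[:,0])]
a=np.radians(9.3); u=np.r_[np.cos(a),np.sin(a)]; v=np.r_[-u[1],u[0]]
s=q[:,:2]@u*1000; w=q[:,:2]@v*1000
for lo,hi in((.064,.074),(.05,.059)):
    k=(s>480)&(s<620)&(w>-405)&(w<-335)&(q[:,2]>lo)&(q[:,2]<hi); print(lo,k.sum(),np.percentile(s[k],[1,99]),np.percentile(w[k],[1,99]),box(q[k]))
```

```text
0.85 [222.2, 213.4, 297.9, 257.0] (array([ 479.9, -339.1]), array([17.2, 16.7]), 9.8)
t=25.70 tcp [ 0.4781 -0.3379  0.1603] yang -80.7 -> d [0.02 0.01 1.91] yaw 0.01 j6 0.70 F [ 0.9 -1.   0.2] w 0.552
0.064 4979 [523.32549246 566.5943381 ] [-394.14480353 -343.30086012] (array([ 597.4, -275.5]), array([44.1, 52.3]), 9.2)
0.05 3784 [491.1277637  585.21805944] [-394.42145902 -343.61081127] (array([ 591.1, -277. ]), array([95.4, 52.4]), 10.1)
```

View pics/w5.png

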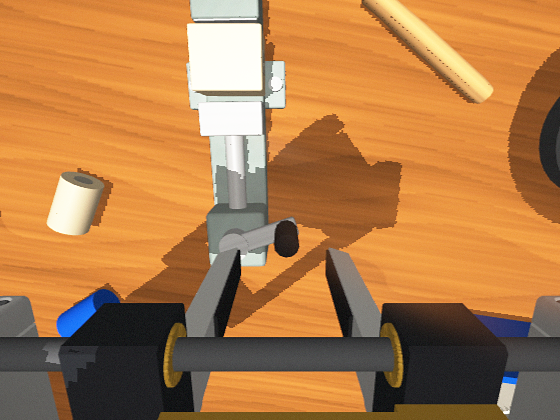

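```bash
python3 circ.py -68.5 -20 24 0
```

```text
-68.5 -228.5 [{"dx": -0.51, "dy": 0.1}, {"dx": -1.03, "dy": 0.03}, {"dx": -1.48, "dy": -0.22}, {"dx": -1.83, "dy": -0.61}, {"dx": -2.02, "dy": -1.1}, {"dx": -2.03, "dy": -1.62}, {"dx": -1.87, "dy": -2.11}, {"dx": -1.54, "dy": -2.52}]
-228.5 -388.5 [{"dx": 0.44, "dy": -0.27}, {"dx": 0.95, "dy": -0.38}, {"dx": 1.47, "dy": -0.3}, {"dx": 1.93, "dy": -0.05}, {"dx": 2.27, "dy": 0.34}, {"dx": 2.46, "dy": 0.82}, {"dx": 2.48, "dy": 1.35}, {"dx": 2.31, "dy": 1.84}]
-388.5 -548.5 [{"dx": -0.32, "dy": 0.41}, {"dx": -0.77, "dy": 0.68}, {"dx": -1.28, "dy": 0.78}, {"dx": -1.79, "dy": 0.71}, {"dx": -2.25, "dy": 0.46}, {"dx": -2.6, "dy": 0.07}, {"dx": -2.79, "dy": -0.42}, {"dx": -2.8, "dy": -0.94}]
```

The wrist view shows the post lying flat between the jaws (226,60), the knob at (287,238), and the arm on the gearbox. Gripping the knob and closing.

Emit:
{"fn": "carry_out", "kwargs": {"rows": [{"dx": 0.04, "dy": 0.04, "dz": 0.6, "yaw": 0}, {"dx": 0.04, "dy": 0.04, "dz": 1.3, "yaw": 0}, {"dx": 0.04, "dy": 0.04, "dz": 1.95, "yaw": 0}, {"dx": 0.04, "dy": 0.04, "dz": 1.95, "yaw": 0}, {"dx": 0.04, "dy": 0.04, "dz": 1.95, "yaw": 0}, {"dx": 0.04, "dy": 0.04, "dz": 1.95, "yaw": 0}, {"dx": 0.04, "dy": 0.04, "dz": 1.95, "yaw": 0}, {"dx": 0.04, "dy": 0.04, "dz": 1.95, "yaw": 0}]}}

```text
time: 26.7
tool_pos: [0.4795, -0.3391, 0.1022]
tcp_rot: [0.0, 0.997, 0.081, 0.0]
force: [0.5, 0.1, -0.4]
grip_width: 0.549
grasp_force: 0.0
```

Emit:
{"fn": "carry_out", "kwargs": {"rows": [{"dx": 0, "dy": 0, "dz": 0, "yaw": 0}, {"dx": 0, "dy": 0, "dz": 0, "yaw": 0}, {"dx": 0, "dy": 0, "dz": 0, "yaw": 0}, {"dx": 0, "dy": 0, "dz": 0, "yaw": 0}, {"dx": 0, "dy": 0, "dz": 0, "yaw": 0}, {"dx": 0, "dy": 0, "dz": 0, "yaw": 0}, {"dx": 0, "dy": 0, "dz": 0, "yaw": 0}, {"dx": 0, "dy": 0, "dz": 0, "yaw": 0}], "fingers": 1}}

```text
time: 27.7
tool_pos: [0.4795, -0.3397, 0.1019]
tcp_rot: [0.001, 0.997, 0.081, 0.0]
force: [1.1, -5.8, -1.9]
grip_width: 0.19
grasp_force: 25.0
```

Emit:
{"fn": "carry_out", "kwargs": {"rows": [{"dx": -0.51, "dy": 0.1, "dz": 0, "yaw": 0}, {"dx": -1.03, "dy": 0.03, "dz": 0, "yaw": 0}, {"dx": -1.48, "dy": -0.22, "dz": 0, "yaw": 0}, {"dx": -1.83, "dy": -0.61, "dz": 0, "yaw": 0}, {"dx": -2.02, "dy": -1.1, "dz": 0, "yaw": 0}, {"dx": -2.03, "dy": -1.62, "dz": 0, "yaw": 0}, {"dx": -1.87, "dy": -2.11, "dz": 0, "yaw": 0}, {"dx": -1.54, "dy": -2.52, "dz": 0, "yaw": 0}]}}

```text
time: 28.7
tool_pos: [0.4223, -0.2725, 0.1019]
tcp_rot: [0.002, 0.997, 0.081, 0.002]
force: [7.7, -9.1, -7.5]
grip_width: 0.186
grasp_force: 25.0
```

```bash
cat > pv.py <<'E'
from h import *
a=np.radians(9.3); u=np.r_[np.cos(a),np.sin(a)]; v=np.r_[-u[1],u[0]]
for cam in("top","scene"):
    q=look(cam)[1].reshape(-1,3); q=q[~np.isnan(q[:,0])]; s=q[:,:2]@u*1000; w=q[:,:2]@v*1000
    for nm,s0,s1,lo,hi in(("post",518,575,.066,.075),("fixed",573,606,.051,.059),("slide",480,545,.051,.059)):
        k=(s>s0)&(s<s1)&(w>-405)&(w<-335)&(q[:,2]>lo)&(q[:,2]<hi)
        if k.sum()>20: print(cam,nm,k.sum(),"s",np.percentile(s[k],[2,98]).round(1),"w",np.percentile(w[k],[2,98]).round(1),np.percentile(w[k],[2,98]).mean().round(1))
go([.4787,-.338,.103],-80.7)
E
python3 pv.py
```

```text
top post 347 s [524.6 567.1] w [-393.3 -342.9] -368.1
top fixed 216 s [573.5 603.2] w [-391.  -343.1] -367.1
top slide 213 s [497.8 532.4] w [-392.6 -343.5] -368.1
scene post 245 s [524.2 566.4] w [-395.8 -345.9] -370.9
scene fixed 185 s [573.8 602.7] w [-392.8 -344.5] -368.7
scene slide 101 s [496.9 536.6] w [-395.8 -345.7] -370.8
t=28.80 tcp [ 0.4232 -0.2714  0.1018] yang -80.6 -> d [ 1.46  2.49 -0.03] yaw 0.02 j6 0.72 F [ 7.1 -4.2 -4.8] w 0.185
```

Emit:
{"fn": "carry_out", "kwargs": {"rows": [{"dx": 0.21, "dy": -0.16, "dz": 0, "yaw": 0}, {"dx": 0.44, "dy": -0.27, "dz": 0, "yaw": 0}, {"dx": 0.69, "dy": -0.35, "dz": 0, "yaw": 0}, {"dx": 0.95, "dy": -0.38, "dz": 0, "yaw": 0}, {"dx": 1.21, "dy": -0.37, "dz": 0, "yaw": 0}, {"dx": 1.47, "dy": -0.3, "dz": 0, "yaw": 0}, {"dx": 1.71, "dy": -0.2, "dz": 0, "yaw": 0}, {"dx": 1.93, "dy": -0.05, "dz": 0, "yaw": 0}]}}

```text
time: 29.8
tool_pos: [0.4786, -0.2603, 0.1017]
tcp_rot: [-0.001, 0.997, 0.081, -0.0]
force: [-2.3, -0.0, 0.7]
grip_width: 0.187
grasp_force: 25.0
```

```bash
python3 pv.py;  python3 circ.py -308.5 -10 16 0
```

```text
top post 333 s [527.7 570.4] w [-393.5 -343.8] -368.6
top fixed 205 s [574.2 603.3] w [-391.3 -343.4] -367.3
top slide 179 s [501.7 537.3] w [-389.6 -343.3] -366.4
scene post 260 s [527.3 569.8] w [-394.7 -345.3] -370.0
scene fixed 182 s [573.9 601.9] w [-392.5 -344.6] -368.5
scene slide 108 s [500.3 529.3] w [-395.  -346.3] -370.6
t=29.90 tcp [ 0.4796 -0.2609  0.1018] yang -80.7 -> d [-0.44  2.53 -0.04] yaw 0.01 j6 0.80 F [1.1 0.2 1.2] w 0.187
-308.5 -388.5 [{"dx": 0.19, "dy": 0.18}, {"dx": 0.35, "dy": 0.39}, {"dx": 0.46, "dy": 0.62}, {"dx": 0.54, "dy": 0.87}, {"dx": 0.57, "dy": 1.13}, {"dx": 0.55, "dy": 1.4}, {"dx": 0.49, "dy": 1.65}, {"dx": 0.38, "dy": 1.89}]
-388.5 -468.5 [{"dx": -0.14, "dy": 0.22}, {"dx": -0.32, "dy": 0.41}, {"dx": -0.53, "dy": 0.56}, {"dx": -0.77, "dy": 0.68}, {"dx": -1.02, "dy": 0.75}, {"dx": -1.28, "dy": 0.78}, {"dx": -1.54, "dy": 0.77}, {"dx": -1.79, "dy": 0.71}]
```

Emit:
{"fn": "carry_out", "kwargs": {"rows": [{"dx": 0.1, "dy": 0.09, "dz": 0, "yaw": 0}, {"dx": 0.19, "dy": 0.18, "dz": 0, "yaw": 0}, {"dx": 0.27, "dy": 0.28, "dz": 0, "yaw": 0}, {"dx": 0.35, "dy": 0.39, "dz": 0, "yaw": 0}, {"dx": 0.35, "dy": 0.39, "dz": 0, "yaw": 0}, {"dx": 0.35, "dy": 0.39, "dz": 0, "yaw": 0}, {"dx": 0.35, "dy": 0.39, "dz": 0, "yaw": 0}, {"dx": 0.35, "dy": 0.39, "dz": 0, "yaw": 0}]}}

```text
time: 30.9
tool_pos: [0.4917, -0.2708, 0.1018]
tcp_rot: [0.0, 0.997, 0.081, 0.001]
force: [4.9, 3.9, -0.3]
grip_width: 0.185
grasp_force: 25.0
```

Emit:
{"fn": "carry_out", "kwargs": {"rows": [{"dx": 0.06, "dy": 0.11, "dz": 0, "yaw": 0}, {"dx": 0.11, "dy": 0.23, "dz": 0, "yaw": 0}, {"dx": 0.15, "dy": 0.35, "dz": 0, "yaw": 0}, {"dx": 0.19, "dy": 0.48, "dz": 0, "yaw": 0}, {"dx": 0.19, "dy": 0.48, "dz": 0, "yaw": 0}, {"dx": 0.19, "dy": 0.48, "dz": 0, "yaw": 0}, {"dx": 0.19, "dy": 0.48, "dz": 0, "yaw": 0}, {"dx": 0.19, "dy": 0.48, "dz": 0, "yaw": 0}]}}

```text
time: 31.9
tool_pos: [0.4998, -0.2843, 0.1019]
tcp_rot: [0.0, 0.997, 0.081, 0.001]
force: [5.1, 3.0, -1.1]
grip_width: 0.186
grasp_force: 25.0
```

```bash
python3 pv.py
```

```text
top post 337 s [530.  572.1] w [-393.7 -343.6] -368.7
top fixed 201 s [576.3 603.1] w [-390.8 -343.5] -367.2
top slide 186 s [503.9 537.2] w [-392.  -343.6] -367.8
scene post 248 s [529.1 571.7] w [-394.5 -345.8] -370.2
scene fixed 184 s [573.8 602.1] w [-392.7 -345.1] -368.9
scene slide 105 s [502.7 521.2] w [-394.6 -345.7] -370.1
t=32.00 tcp [ 0.4998 -0.2843  0.1019] yang -80.7 -> d [-0.98  1.65 -0.04] yaw 0.00 j6 0.79 F [ 4.3  1.8 -0.2] w 0.187
```

Emit:
{"fn": "carry_out", "kwargs": {"rows": [{"dx": 0.02, "dy": 0.13, "dz": 0, "yaw": 0}, {"dx": 0.03, "dy": 0.26, "dz": 0, "yaw": 0}, {"dx": 0.03, "dy": 0.4, "dz": 0, "yaw": 0}, {"dx": 0.01, "dy": 0.53, "dz": 0, "yaw": 0}, {"dx": 0.01, "dy": 0.53, "dz": 0, "yaw": 0}, {"dx": 0.01, "dy": 0.53, "dz": 0, "yaw": 0}, {"dx": 0.01, "dy": 0.53, "dz": 0, "yaw": 0}, {"dx": 0.01, "dy": 0.53, "dz": 0, "yaw": 0}]}}

```text
time: 33.0
tool_pos: [0.5028, -0.2988, 0.1019]
tcp_rot: [-0.001, 0.997, 0.082, 0.002]
force: [4.7, 4.5, 0.4]
grip_width: 0.186
grasp_force: 25.0
```

Emit:
{"fn": "carry_out", "kwargs": {"rows": [{"dx": -0.03, "dy": 0.13, "dz": 0, "yaw": 0}, {"dx": -0.06, "dy": 0.25, "dz": 0, "yaw": 0}, {"dx": -0.11, "dy": 0.37, "dz": 0, "yaw": 0}, {"dx": -0.17, "dy": 0.49, "dz": 0, "yaw": 0}, {"dx": -0.17, "dy": 0.49, "dz": 0, "yaw": 0}, {"dx": -0.17, "dy": 0.49, "dz": 0, "yaw": 0}, {"dx": -0.17, "dy": 0.49, "dz": 0, "yaw": 0}, {"dx": -0.17, "dy": 0.49, "dz": 0, "yaw": 0}]}}

```text
time: 34.0
tool_pos: [0.5017, -0.3102, 0.1018]
tcp_rot: [-0.004, 0.997, 0.082, 0.003]
force: [7.7, 13.7, 1.6]
grip_width: 0.186
grasp_force: 25.0
```

```bash
python3 pv.py; python3 -c "
from h import *
t,R,s=tool(); print((t[:2]-[.4556,-.2994])*1000, np.degrees(np.arctan2(t[1]+.2994,t[0]-.4556))-9.5,s['moment'])"
```

```text
top post 326 s [530.5 572.4] w [-393.3 -342.9] -368.1
top fixed 193 s [576.7 603. ] w [-391.3 -343.3] -367.3
top slide 197 s [504.5 530.7] w [-391.9 -343.3] -367.6
scene post 256 s [530.1 572.2] w [-394.9 -344.7] -369.8
scene fixed 179 s [574.  602.1] w [-392.7 -344.4] -368.5
scene slide 109 s [502.2 534.7] w [-395.5 -345.6] -370.6
t=34.10 tcp [ 0.5017 -0.3101  0.1018] yang -80.5 -> d [-0.91  0.79 -0.05] yaw 0.03 j6 0.75 F [ 8.4 13.9  1.6] w 0.184
[ 46.08551979 -10.74897198] -22.62893342596027 [ 2.51546451e+00 -1.41147098e+00 -2.29512732e-03]
```

Emit:
{"fn": "carry_out", "kwargs": {"rows": [{"dx": -0.03, "dy": 0.04, "dz": 0, "yaw": 0}, {"dx": -0.05, "dy": 0.09, "dz": 0, "yaw": 0}, {"dx": -0.08, "dy": 0.13, "dz": 0, "yaw": 0}, {"dx": -0.11, "dy": 0.18, "dz": 0, "yaw": 0}, {"dx": -0.11, "dy": 0.18, "dz": 0, "yaw": 0}, {"dx": -0.11, "dy": 0.18, "dz": 0, "yaw": 0}, {"dx": -0.11, "dy": 0.18, "dz": 0, "yaw": 0}, {"dx": -0.11, "dy": 0.18, "dz": 0, "yaw": 0}], "squeeze": 35}}

```text
time: 35.1
tool_pos: [0.5006, -0.3141, 0.1018]
tcp_rot: [-0.006, 0.997, 0.083, 0.004]
force: [10.6, 17.0, 0.9]
grip_width: 0.183
grasp_force: 35.0
```

```bash
python3 -c "
from h import *
t,R,s=tool(); print(s['force'],s['moment'],(t[:2]-[.4556,-.2994])*1000, np.degrees(np.arctan2(t[1]+.2994,t[0]-.4556))-9.5)"
```

```text
[10.64513565 17.00809782  0.8904716 ] [ 3.22258787 -1.95129579  0.00744185] [ 44.99320983 -14.74289422] -27.64238229443732
```

Emit:
{"fn": "carry_out", "kwargs": {"rows": [{"dx": -0.05, "dy": 0.07, "dz": 0, "yaw": 0}, {"dx": -0.1, "dy": 0.14, "dz": 0, "yaw": 0}, {"dx": -0.15, "dy": 0.21, "dz": 0, "yaw": 0}, {"dx": -0.22, "dy": 0.3, "dz": 0, "yaw": 0}, {"dx": -0.22, "dy": 0.3, "dz": 0, "yaw": 0}, {"dx": -0.22, "dy": 0.3, "dz": 0, "yaw": 0}, {"dx": -0.22, "dy": 0.3, "dz": 0, "yaw": 0}, {"dx": -0.22, "dy": 0.3, "dz": 0, "yaw": 0}]}}

```text
time: 36.1
tool_pos: [0.4973, -0.3219, 0.1018]
tcp_rot: [-0.008, 0.996, 0.084, 0.006]
force: [15.9, 22.2, 1.3]
grip_width: 0.182
grasp_force: 35.0
```

```bash
python3 pv.py; python3 -c "
from h import *
t,R,s=tool(); print(s['force'],s['moment'],(t[:2]-[.4556,-.2994])*1000, np.degrees(np.arctan2(t[1]+.2994,t[0]-.4556))-9.5)"
```

```text
top post 344 s [530.3 572.8] w [-392.9 -343.2] -368.0
top fixed 196 s [576.8 603. ] w [-390.7 -342.6] -366.7
top slide 195 s [504.7 532.1] w [-392.3 -343.6] -367.9
scene post 255 s [530.3 572.9] w [-394.5 -344.9] -369.7
scene fixed 184 s [573.5 602.2] w [-393.  -344.7] -368.8
scene slide 108 s [504.3 539. ] w [-396.  -346.3] -371.1
t=36.20 tcp [ 0.4973 -0.3219  0.1018] yang -80.4 -> d [-0.7   0.43 -0.06] yaw 0.06 j6 0.72 F [15.3 22.3  1.9] w 0.185
[15.26923479 22.34221629  1.87734068] [ 3.9831865  -2.71516786  0.01475592] [ 41.70721991 -22.50383523] -37.84983023125126
```

Emit:
{"fn": "carry_out", "kwargs": {"rows": [{"dx": 0.08, "dy": -0.15, "dz": 0, "yaw": 0}, {"dx": 0.08, "dy": -0.15, "dz": 0, "yaw": 0}, {"dx": 0.08, "dy": -0.15, "dz": 0, "yaw": 0}, {"dx": 0.08, "dy": -0.15, "dz": 0, "yaw": 0}, {"dx": 0.08, "dy": -0.15, "dz": -0.8, "yaw": 0}, {"dx": 0.08, "dy": -0.15, "dz": -2, "yaw": 0}, {"dx": 0.08, "dy": -0.15, "dz": -3.3, "yaw": 0}, {"dx": 0.08, "dy": -0.15, "dz": -3.3, "yaw": 0}], "fingers": 0.5}}

```text
time: 37.2
tool_pos: [0.4938, -0.3286, 0.2053]
tcp_rot: [0.004, 0.997, 0.081, 0.002]
force: [-0.3, -0.6, 0.7]
grip_width: 0.498
grasp_force: 0.0
```

Emit:
{"fn": "carry_out", "kwargs": {"rows": [{"dx": 0.4, "dy": -1.4, "dz": 0, "yaw": -2}, {"dx": 0.9, "dy": -3.1, "dz": 0, "yaw": -4}, {"dx": 1.5, "dy": -4.9, "dz": 0, "yaw": -6}, {"dx": 2, "dy": -6.7, "dz": 0, "yaw": -8}, {"dx": 2.5, "dy": -8.5, "dz": 0, "yaw": -10}, {"dx": 3.1, "dy": -10.3, "dz": 0, "yaw": -12}, {"dx": 3.6, "dy": -12.1, "dz": 0, "yaw": -14}, {"dx": 4.1, "dy": -13.9, "dz": 0, "yaw": -16}], "fingers": 0}}

```text
time: 38.2
tool_pos: [0.5464, 0.106, 0.1989]
tcp_rot: [0.0, 0.71, 0.705, -0.002]
force: [0.6, -0.2, 0.2]
grip_width: 1.0
grasp_force: 0.0
```

```bash
python3 pv.py
python3 - <<'E'
from h import *
p,X,K,M=look("top","t5")
for n in("prop1","rack"):
  for r in silhouettes(n,"top")[:6]:
    if r["p"]<.3: continue
    q=X[r["mask"]]; q=q[~np.isnan(q[:,0])]; z=np.percentile(q[:,2],95); k=q[q[:,2]>z-.01]
    print(n,round(r["p"],2),r["rect"],z.round(3),box(k))
go([.5594,.1766,.2],12.5)
E
```

```text
top post 331 s [530.1 572.9] w [-393.4 -343.4] -368.4
top fixed 199 s [576.6 603. ] w [-391.  -342.8] -366.9
top slide 213 s [498.6 535.6] w [-392.4 -343.1] -367.8
scene post 256 s [529.4 572. ] w [-394.6 -345.5] -370.0
scene fixed 186 s [573.8 602. ] w [-392.8 -344.3] -368.6
scene slide 113 s [502.9 532.7] w [-395.4 -345.8] -370.6
t=38.30 tcp [0.5461 0.1093 0.1986] yang -0.2 -> d [-14.92  -2.18   3.19] yaw 16.09 j6 0.10 F [ 0.4 -0.9  0.9] w 0.998
prop1 0.83 [342.3, 234.8, 358.8, 258.2] 0.039 (array([ 454.5, -138.9]), array([30.1, 49. ]), 72.5)
prop1 0.72 [213.4, 192.9, 233.3, 214.8] 0.089 (array([537.1, 169.9]), array([95.7, 29.7]), 24.1)
prop1 0.65 [349.1, 286.0, 372.5, 308.5] 0.038 (array([ 332.9, -152.1]), array([30.9, 50.7]), 45.8)
rack 0.65 [280.8, 168.9, 317.4, 264.4] 0.024 (array([532.8,  -6. ]), array([231.3,  63.9]), 6.0)
t=38.45 tcp [0.5465 0.1042 0.1994] yang -0.8 -> d [ 2.42  0.4  -0.03] yaw -2.65 j6 0.10 F [ 0.7 -0.4  0.1] w 0.996
```

Emit:
{"fn": "carry_out", "kwargs": {"rows": [{"dx": 1, "dy": 0.2, "dz": 0, "yaw": -1.3}, {"dx": 2, "dy": 0.35, "dz": 0, "yaw": -2.6}, {"dx": 2.4, "dy": 0.4, "dz": 0, "yaw": -2.65}, {"dx": 2.4, "dy": 0.4, "dz": 0, "yaw": -2.65}, {"dx": 2.4, "dy": 0.4, "dz": 0, "yaw": -2.65}, {"dx": 2.4, "dy": 0.4, "dz": 0, "yaw": -2.65}, {"dx": 2.4, "dy": 0.4, "dz": 0, "yaw": -2.65}, {"dx": 2.4, "dy": 0.4, "dz": 0, "yaw": -2.65}]}}

```text
time: 39.45
tool_pos: [0.5598, 0.1769, 0.2009]
tcp_rot: [0.0, 0.626, 0.78, 0.0]
force: [-0.0, 0.2, -0.1]
grip_width: 0.999
grasp_force: 0.0
```

Run:
```python
from h import *
p,X,K,M=look("wrist","w6")
for r in silhouettes("prop1","wrist")[:4]:
    if r["p"]<.3: continue
    q=X[r["mask"]]; q=q[~np.isnan(q[:,0])]; z=np.percentile(q[:,2],97); k=q[q[:,2]>z-.008]
    print(round(r["p"],2),r["rect"],z.round(3),q.mean(0).round(4),box(k))
go([.5594,.1766,.085],12.5)
```

```text
0.91 [255.3, 159.9, 313.5, 202.1] 0.093 [0.5522 0.2124 0.089 ] (array([552.4, 210.8]), array([49.9, 30.4]), 12.4)
0.89 [253.2, 203.5, 307.9, 232.9] 0.085 [0.5582 0.1785 0.0819] (array([558.9, 176.1]), array([49.8, 29.6]), 12.8)
0.69 [138.7, 392.9, 178.4, 419.5] 0.036 [ 0.4572 -0.1252  0.0254] (array([ 456. , -126.5]), array([48.4, 23.6]), 9.9)
t=39.55 tcp [0.5598 0.177  0.2008] yang 12.6 -> d [-0.01 -0.02  3.86] yaw 0.01 j6 -0.01 F [ 0.4 -0.4  0.6] w 1.002
```

View pics/w6.png

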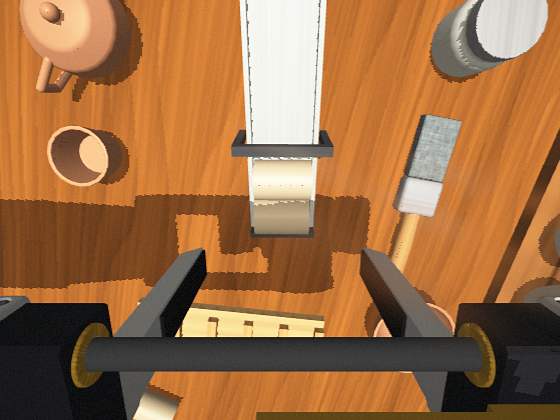

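The wrist view shows the two props below the gate at (282,180) and (282,217), the lower one against the stop (282,235).

Emit:
{"fn": "carry_out", "kwargs": {"rows": [{"dx": -0.02, "dy": -0.02, "dz": 1, "yaw": 0}, {"dx": -0.02, "dy": -0.02, "dz": 2.2, "yaw": 0}, {"dx": -0.02, "dy": -0.02, "dz": 3.2, "yaw": 0}, {"dx": -0.02, "dy": -0.02, "dz": 3.8, "yaw": 0}, {"dx": -0.02, "dy": -0.02, "dz": 3.9, "yaw": 0}, {"dx": -0.02, "dy": -0.02, "dz": 3.9, "yaw": 0}, {"dx": -0.02, "dy": -0.02, "dz": 3.9, "yaw": 0}, {"dx": -0.02, "dy": -0.02, "dz": 3.9, "yaw": 0}]}}

```text
time: 40.55
tool_pos: [0.56, 0.1765, 0.085]
tcp_rot: [0.001, 0.625, 0.78, 0.001]
force: [0.6, -1.1, -0.6]
grip_width: 1.002
grasp_force: 0.0
```

Emit:
{"fn": "carry_out", "kwargs": {"rows": [{"dx": 0, "dy": 0, "dz": 0, "yaw": 0}, {"dx": 0, "dy": 0, "dz": 0, "yaw": 0}, {"dx": 0, "dy": 0, "dz": 0, "yaw": 0}, {"dx": 0, "dy": 0, "dz": 0, "yaw": 0}, {"dx": 0, "dy": 0, "dz": 0, "yaw": 0}, {"dx": 0, "dy": 0, "dz": 0, "yaw": 0}, {"dx": 0, "dy": 0, "dz": 0, "yaw": 0}, {"dx": 0, "dy": 0, "dz": 0, "yaw": 0}], "fingers": 1, "squeeze": 30}}

```text
time: 41.55
tool_pos: [0.5591, 0.1763, 0.0837]
tcp_rot: [-0.0, 0.626, 0.78, -0.0]
force: [-1.2, -0.4, 0.3]
grip_width: 0.531
grasp_force: 30.0
```

Emit:
{"fn": "carry_out", "kwargs": {"rows": [{"dx": 0, "dy": 0, "dz": -0.4, "yaw": 0}, {"dx": 0, "dy": 0, "dz": -1, "yaw": 0}, {"dx": 0, "dy": 0, "dz": -1.7, "yaw": 0}, {"dx": 0, "dy": 0, "dz": -2.4, "yaw": 0}, {"dx": 0, "dy": 0, "dz": -2.7, "yaw": 0}, {"dx": 0, "dy": 0, "dz": -2.7, "yaw": 0}, {"dx": 0, "dy": 0, "dz": -2.7, "yaw": 0}, {"dx": 0, "dy": 0, "dz": -2.7, "yaw": 0}]}}

```text
time: 42.55
tool_pos: [0.5588, 0.1762, 0.1635]
tcp_rot: [-0.001, 0.626, 0.78, -0.001]
force: [0.7, -0.4, -1.9]
grip_width: 0.53
grasp_force: 30.0
```

```bash
cat > rk.py <<'E'
from h import *
def rack():
    out=[]
    for cam in("top","scene"):
        X=look(cam)[1]
        q=X.reshape(-1,3); q=q[~np.isnan(q[:,0])]
        r=[r for r in silhouettes("rack",cam) if r["p"]>.3]
        for rr in r[:2]:
            k=X[rr["mask"]]; k=k[~np.isnan(k[:,0])]; k=k[(k[:,2]>.007)&(k[:,2]<.03)]
            if len(k)<300: continue
            b=box(k); print(cam,round(rr["p"],2),b)
            if 200<max(b[1])<250: out.append((b[0][0],b[0][1],b[2] if b[1][0]>b[1][1] else b[2]-90))
    return out
if __name__=="__main__":
    o=np.mean(rack(),0); print("rack",o); a=np.radians(o[2])
    for g in(-88,-44,0,44,88): print(g,(o[0]+g*np.cos(a)).round(1),(o[1]+g*np.sin(a)).round(1))
    go([o[0]/1e3,o[1]/1e3,.15],o[2]-90)
E
python3 rk.py; python3 -c "
from h import *
p,X,K,M=look('wrist')
for r in silhouettes('prop1','wrist')[:4]:
    q=X[r['mask']]; q=q[~np.isnan(q[:,0])]; print(round(r['p'],2),r['rect'],np.percentile(q[:,2],[2,50,98]).round(4),np.median(q,0).round(3))"
```

```text
top 0.77 (array([532.9,  -5.9]), array([231.2,  64.5]), 5.9)
scene 0.63 (array([531.1,  -7.1]), array([233.3,  68.3]), 5.7)
rack [532.   -6.5   5.8]
-88 444.5 -15.4
-44 488.2 -10.9
0 532.0 -6.5
44 575.8 -2.1
88 619.5 2.4
t=42.75 tcp [0.5591 0.1764 0.1642] yang 12.6 -> d [-5.75 -2.21  0.48] yaw -16.65 j6 -0.01 F [-0.4  0.3  0. ] w 0.531
0.69 [252.1, 204.1, 315.7, 239.9] [0.065  0.0818 0.0853] [0.558 0.185 0.082]
0.66 [237.1, 239.1, 331.0, 299.8] [0.1455 0.1624 0.1657] [0.559 0.182 0.162]
```

Emit:
{"fn": "carry_out", "kwargs": {"rows": [{"dx": -0.5, "dy": -0.1, "dz": 0, "yaw": -2}, {"dx": -1.3, "dy": -0.2, "dz": 0, "yaw": -4.1}, {"dx": -2.3, "dy": -0.3, "dz": 0, "yaw": -6.2}, {"dx": -3.4, "dy": -0.4, "dz": 0, "yaw": -8.3}, {"dx": -4.5, "dy": -0.5, "dz": 0, "yaw": -10.4}, {"dx": -5.5, "dy": -0.7, "dz": 0, "yaw": -12.5}, {"dx": -5.91, "dy": -0.73, "dz": 0, "yaw": -14.6}, {"dx": -5.91, "dy": -0.73, "dz": 0, "yaw": -16.65}]}}

```text
time: 43.85
tool_pos: [0.5766, -0.0027, 0.1647]
tcp_rot: [0.0, -0.053, 0.999, -0.0]
force: [-0.8, -0.7, -0.9]
grip_width: 0.531
grasp_force: 30.0
```

Emit:
{"fn": "carry_out", "kwargs": {"rows": [{"dx": 0, "dy": 0, "dz": 0.5, "yaw": 0}, {"dx": 0, "dy": 0, "dz": 1, "yaw": 0}, {"dx": 0, "dy": 0, "dz": 1.5, "yaw": 0}, {"dx": 0, "dy": 0, "dz": 1.8, "yaw": 0}, {"dx": 0, "dy": 0, "dz": 1.8, "yaw": 0}, {"dx": 0, "dy": 0, "dz": 1.8, "yaw": 0}, {"dx": 0, "dy": 0, "dz": 1.8, "yaw": 0}, {"dx": 0, "dy": 0, "dz": 1.8, "yaw": 0}]}}

```text
time: 44.85
tool_pos: [0.5769, -0.0015, 0.1114]
tcp_rot: [0.001, -0.051, 0.999, -0.0]
force: [-0.3, 0.9, -1.6]
grip_width: 0.529
grasp_force: 30.0
```

```bash
cat > wr.py <<'E'
from h import *
# rack slats in the wrist view: points z .015-.03 near the rack
p,X,K,M=look("wrist","wr%d"%int(get_state()["time"]*10))
q=X.reshape(-1,3); q=q[~np.isnan(q[:,0])]
a=np.radians(5.9); u=np.r_[np.cos(a),np.sin(a)]; v=np.r_[-u[1],u[0]]
k=(q[:,2]>.018)&(q[:,2]<.026)&(abs(q[:,1])<.09)&(q[:,0]>.36)&(q[:,0]<.7)
d=(q[k,:2]-[.5329,-.0059]); s=d@u*1000; w=d@v*1000
h,e=np.histogram(s,np.arange(-140,141,2)); print("slats s",{int(x):int(y) for x,y in zip(e[:-1],h) if y>5}); print("w",np.percentile(w,[1,99]))
E
python3 wr.py; python3 -c "
from h import *
go([.5765,-.0014,.048],95.9)"
```

```text
slats s {-116: 210, -114: 218, -112: 217, -110: 215, -108: 209, -106: 258, -72: 182, -70: 187, -68: 181, -66: 185, -64: 181, -62: 126, -28: 117, -26: 173, -24: 173, -22: 119, -20: 170, -18: 116, 16: 187, 18: 134, 20: 137, 22: 135, 24: 130, 26: 91, 108: 19, 110: 106, 112: 105, 114: 76}
w [-20.96179579  22.03474914]
t=44.90 tcp [ 0.5768 -0.0015  0.1113] yang 95.8 -> d [0.01 0.   2.11] yaw -0.02 j6 -1.77 F [-0.6  0.2 -1.8] w 0.529
```

The wrist measurement agrees with the rack pose within 0.5 mm, so I'm placing prop 1.

Emit:
{"fn": "carry_out", "kwargs": {"rows": [{"dx": 0, "dy": 0, "dz": 0.5, "yaw": 0}, {"dx": 0, "dy": 0, "dz": 1.1, "yaw": 0}, {"dx": 0, "dy": 0, "dz": 1.6, "yaw": 0}, {"dx": 0, "dy": 0, "dz": 1.9, "yaw": 0}, {"dx": 0, "dy": 0, "dz": 2.05, "yaw": 0}, {"dx": 0, "dy": 0, "dz": 2.12, "yaw": 0}, {"dx": 0, "dy": 0, "dz": 2.12, "yaw": 0}, {"dx": 0, "dy": 0, "dz": 2.12, "yaw": 0}]}}

```text
time: 45.9
tool_pos: [0.5758, -0.0014, 0.0483]
tcp_rot: [-0.001, -0.051, 0.999, -0.0]
force: [-5.6, 0.5, 4.3]
grip_width: 0.527
grasp_force: 30.0
```

Emit:
{"fn": "carry_out", "kwargs": {"rows": [{"dx": 0, "dy": 0, "dz": 0, "yaw": 0}, {"dx": 0, "dy": 0, "dz": 0, "yaw": 0}, {"dx": 0, "dy": 0, "dz": 0, "yaw": 0}, {"dx": 0, "dy": 0, "dz": 0, "yaw": 0}, {"dx": 0, "dy": 0, "dz": -1, "yaw": 0}, {"dx": 0, "dy": 0, "dz": -2.5, "yaw": 0}, {"dx": 0, "dy": 0, "dz": -4, "yaw": 0}, {"dx": 0, "dy": 0, "dz": -5, "yaw": 0}], "fingers": 0.3}}

```text
time: 46.9
tool_pos: [0.5773, -0.0015, 0.2]
tcp_rot: [0.002, -0.051, 0.999, -0.0]
force: [0.2, -0.8, -0.0]
grip_width: 0.7
grasp_force: 0.0
```

Run:
```python
from h import *
for cam in("top","wrist"):
  p,X,K,M=look(cam)
  for r in silhouettes("prop1",cam)[:5]:
    if r["p"]<.3: continue
    q=X[r["mask"]]; q=q[~np.isnan(q[:,0])]; z=np.percentile(q[:,2],97); k=q[q[:,2]>z-.008]
    print(cam,round(r["p"],2),r["rect"],z.round(3),box(k))
go([.5592,.1763,.19],12.6)
```

```text
top 0.78 [217.1, 191.3, 233.3, 216.8] 0.088 (array([559.9, 174.3]), array([50.9, 28. ]), 9.5)
top 0.55 [284.8, 191.5, 309.9, 205.8] 0.051 (array([575.9,  -1.8]), array([29.1, 49.9]), 6.9)
top 0.54 [342.8, 234.1, 360.7, 257.7] 0.04 (array([ 454.8, -138.3]), array([27.8, 49.3]), 71.1)
top 0.51 [352.4, 283.4, 373.5, 305.4] 0.039 (array([ 332.6, -151.9]), array([30.1, 49.6]), 40.0)
wrist 0.69 [450.2, 179.9, 496.5, 244.8] 0.085 (array([560.4, 174.9]), array([51., 31.]), 13.5)
wrist 0.59 [133.7, 28.0, 183.6, 95.8] 0.037 (array([ 454.7, -137.7]), array([30. , 49.8]), 73.5)
wrist 0.57 [259.2, 184.0, 309.1, 216.5] 0.049 (array([576.5,  -1. ]), array([29.8, 49.9]), 5.7)
t=47.10 tcp [ 0.5765 -0.0014  0.1968] yang 95.8 -> d [-0.03  5.95  0.22] yaw 16.64 j6 -1.77 F [-0.5  0.1 -0.5] w 0.703
```

Emit:
{"fn": "carry_out", "kwargs": {"rows": [{"dx": 0, "dy": 0.8, "dz": 0, "yaw": 2.1}, {"dx": 0, "dy": 2, "dz": 0, "yaw": 4.2}, {"dx": 0, "dy": 3.2, "dz": 0, "yaw": 6.3}, {"dx": 0, "dy": 4.4, "dz": 0, "yaw": 8.4}, {"dx": 0, "dy": 5.4, "dz": 0, "yaw": 10.5}, {"dx": -0.03, "dy": 5.95, "dz": 0, "yaw": 12.6}, {"dx": -0.03, "dy": 5.95, "dz": 0, "yaw": 14.7}, {"dx": -0.03, "dy": 5.95, "dz": 0, "yaw": 16.64}], "fingers": 0}}

```text
time: 48.1
tool_pos: [0.558, 0.1764, 0.1937]
tcp_rot: [-0.002, 0.627, 0.779, -0.002]
force: [-0.1, -0.3, -0.0]
grip_width: 0.998
grasp_force: 0.0
```

Emit:
{"fn": "carry_out", "kwargs": {"rows": [{"dx": 0, "dy": 0, "dz": 0, "yaw": 0}, {"dx": 0, "dy": 0, "dz": 0, "yaw": 0}, {"dx": 0, "dy": 0, "dz": 0.8, "yaw": 0}, {"dx": 0, "dy": 0, "dz": 1.6, "yaw": 0}, {"dx": 0, "dy": 0, "dz": 2.2, "yaw": 0}, {"dx": 0, "dy": 0, "dz": 2.2, "yaw": 0}, {"dx": 0, "dy": 0, "dz": 2.2, "yaw": 0}, {"dx": 0, "dy": 0, "dz": 2.2, "yaw": 0}]}}

```text
time: 49.1
tool_pos: [0.5601, 0.1764, 0.1326]
tcp_rot: [0.001, 0.625, 0.781, 0.001]
force: [0.3, 0.3, 0.5]
grip_width: 0.995
grasp_force: 0.0
```

Run:
```python
from h import *
go([.5594,.1765,.0845],12.6)
p,X,K,M=look("wrist")
for r in silhouettes("prop1","wrist")[:4]:
    if r["p"]<.3: continue
    q=X[r["mask"]]; q=q[~np.isnan(q[:,0])]; z=np.percentile(q[:,2],97); k=q[q[:,2]>z-.008]
    print(round(r["p"],2),r["rect"],z.round(3),box(k))
```

```text
t=49.10 tcp [0.5601 0.1764 0.1326] yang 12.6 -> d [ 0.01 -0.03  1.6 ] yaw 0.00 j6 -0.01 F [0.3 0.3 0.5] w 0.995
0.79 [242.8, 213.8, 318.8, 265.4] 0.085 (array([559.8, 176.3]), array([50.1, 30.4]), 12.2)
0.55 [239.6, 373.1, 278.1, 419.2] 0.049 (array([567. ,  86.4]), array([ 29.3, 223.8]), 6.0)
```

Emit:
{"fn": "carry_out", "kwargs": {"rows": [{"dx": 0, "dy": 0, "dz": 0.6, "yaw": 0}, {"dx": 0, "dy": 0, "dz": 1.2, "yaw": 0}, {"dx": 0, "dy": 0, "dz": 1.57, "yaw": 0}, {"dx": 0, "dy": 0, "dz": 1.57, "yaw": 0}, {"dx": 0, "dy": 0, "dz": 1.57, "yaw": 0}, {"dx": 0, "dy": 0, "dz": 1.57, "yaw": 0}, {"dx": 0, "dy": 0, "dz": 1.57, "yaw": 0}, {"dx": 0, "dy": 0, "dz": 1.57, "yaw": 0}]}}

```text
time: 50.2
tool_pos: [0.5595, 0.1763, 0.0844]
tcp_rot: [0.0, 0.625, 0.781, 0.0]
force: [-0.8, -0.2, 0.1]
grip_width: 1.001
grasp_force: 0.0
```

Emit:
{"fn": "carry_out", "kwargs": {"rows": [{"dx": 0, "dy": 0, "dz": 0, "yaw": 0}, {"dx": 0, "dy": 0, "dz": 0, "yaw": 0}, {"dx": 0, "dy": 0, "dz": 0, "yaw": 0}, {"dx": 0, "dy": 0, "dz": 0, "yaw": 0}, {"dx": 0, "dy": 0, "dz": 0, "yaw": 0}, {"dx": 0, "dy": 0, "dz": 0, "yaw": 0}, {"dx": 0, "dy": 0, "dz": 0, "yaw": 0}, {"dx": 0, "dy": 0, "dz": 0, "yaw": 0}], "fingers": 1}}

```text
time: 51.2
tool_pos: [0.5593, 0.1763, 0.0841]
tcp_rot: [0.0, 0.625, 0.781, -0.0]
force: [-0.4, -0.1, -0.3]
grip_width: 0.531
grasp_force: 30.0
```

Emit:
{"fn": "carry_out", "kwargs": {"rows": [{"dx": 0, "dy": 0, "dz": -0.4, "yaw": 0}, {"dx": 0, "dy": 0, "dz": -1, "yaw": 0}, {"dx": 0, "dy": 0, "dz": -1.7, "yaw": 0}, {"dx": 0, "dy": 0, "dz": -2.4, "yaw": 0}, {"dx": 0, "dy": 0, "dz": -2.7, "yaw": 0}, {"dx": 0, "dy": 0, "dz": -2.7, "yaw": 0}, {"dx": 0, "dy": 0, "dz": -2.7, "yaw": 0}, {"dx": 0, "dy": 0, "dz": -2.7, "yaw": 0}]}}

```text
time: 52.2
tool_pos: [0.5588, 0.1761, 0.1638]
tcp_rot: [-0.001, 0.625, 0.781, -0.001]
force: [-0.3, -0.0, -0.9]
grip_width: 0.53
grasp_force: 30.0
```

```bash
python3 rk.py; python3 -c "
from h import *
p,X,K,M=look('wrist')
for r in silhouettes('prop1','wrist')[:4]:
    q=X[r['mask']]; q=q[~np.isnan(q[:,0])]; print(round(r['p'],2),r['rect'],np.percentile(q[:,2],[2,50,98]).round(4),np.median(q,0).round(3))
go([.5329,-.0059,.15],95.9)"
```

```text
top 0.96 (array([533.,  -6.]), array([231.8,  64.2]), 6.0)
top 0.73 (array([ 673.9, -375. ]), array([275.4,  58.5]), 62.3)
scene 0.93 (array([532.1,  -8.9]), array([232.5,  66.5]), 6.7)
rack [532.55  -7.45   6.35]
-88 445.1 -17.2
-44 488.8 -12.3
0 532.6 -7.4
44 576.3 -2.6
88 620.0 2.3
t=52.40 tcp [0.5591 0.1762 0.1645] yang 12.6 -> d [-5.78 -2.2   0.49] yaw -16.75 j6 -0.01 F [-0.1 -0.3 -0.4] w 0.532
0.72 [245.1, 374.5, 277.8, 399.8] [0.035  0.0458 0.0484] [ 0.577 -0.009  0.046]
0.61 [235.4, 238.1, 330.4, 299.4] [0.1468 0.1625 0.1657] [0.559 0.183 0.162]
t=52.50 tcp [0.5593 0.1762 0.1648] yang 12.6 -> d [-5.73 -2.18  0.49] yaw -16.66 j6 -0.01 F [-0.2  0.2 -1.5] w 0.530
```

Emit:
{"fn": "carry_out", "kwargs": {"rows": [{"dx": -0.5, "dy": -0.2, "dz": 0, "yaw": -2}, {"dx": -1.3, "dy": -0.5, "dz": 0, "yaw": -4.1}, {"dx": -2.3, "dy": -0.9, "dz": 0, "yaw": -6.2}, {"dx": -3.4, "dy": -1.3, "dz": 0, "yaw": -8.3}, {"dx": -4.5, "dy": -1.7, "dz": 0, "yaw": -10.4}, {"dx": -5.4, "dy": -2.05, "dz": 0, "yaw": -12.5}, {"dx": -5.73, "dy": -2.18, "dz": 0, "yaw": -14.6}, {"dx": -5.73, "dy": -2.18, "dz": 0, "yaw": -16.66}]}}

```text
time: 53.5
tool_pos: [0.5329, -0.0069, 0.1652]
tcp_rot: [0.0, -0.054, 0.999, -0.0]
force: [0.0, 0.6, -0.4]
grip_width: 0.533
grasp_force: 30.0
```

Emit:
{"fn": "carry_out", "kwargs": {"rows": [{"dx": 0, "dy": 0, "dz": 0.5, "yaw": 0}, {"dx": 0, "dy": 0, "dz": 1, "yaw": 0}, {"dx": 0, "dy": 0, "dz": 1.5, "yaw": 0}, {"dx": 0, "dy": 0, "dz": 1.8, "yaw": 0}, {"dx": 0, "dy": 0, "dz": 1.8, "yaw": 0}, {"dx": 0, "dy": 0, "dz": 1.8, "yaw": 0}, {"dx": 0, "dy": 0, "dz": 1.8, "yaw": 0}, {"dx": 0, "dy": 0, "dz": 1.8, "yaw": 0}]}}

```text
time: 54.5
tool_pos: [0.5334, -0.0059, 0.1117]
tcp_rot: [0.001, -0.052, 0.999, -0.0]
force: [0.4, -0.2, -0.8]
grip_width: 0.532
grasp_force: 30.0
```

```bash
python3 wr.py; python3 -c "
from h import *
go([.533,-.006,.048],95.9)"
```

```text
slats s {-116: 128, -114: 186, -112: 186, -110: 184, -108: 171, -106: 174, -72: 176, -70: 142, -68: 146, -66: 173, -64: 171, -62: 60, -28: 161, -26: 150, -24: 126, -22: 139, -20: 134, -18: 77, 70: 46, 102: 47, 104: 109}
w [-21.08045382  22.21044126]
t=54.55 tcp [ 0.5333 -0.0058  0.1115] yang 95.9 -> d [ 0.01 -0.    2.12] yaw 0.00 j6 -1.79 F [ 0.1 -0.7 -2. ] w 0.532
```

Emit:
{"fn": "carry_out", "kwargs": {"rows": [{"dx": 0, "dy": 0, "dz": 0.5, "yaw": 0}, {"dx": 0, "dy": 0, "dz": 1.1, "yaw": 0}, {"dx": 0, "dy": 0, "dz": 1.6, "yaw": 0}, {"dx": 0, "dy": 0, "dz": 1.9, "yaw": 0}, {"dx": 0, "dy": 0, "dz": 2.05, "yaw": 0}, {"dx": 0, "dy": 0, "dz": 2.1, "yaw": 0}, {"dx": 0, "dy": 0, "dz": 2.1, "yaw": 0}, {"dx": 0, "dy": 0, "dz": 2.1, "yaw": 0}]}}

```text
time: 55.55
tool_pos: [0.5323, -0.0057, 0.0488]
tcp_rot: [-0.001, -0.052, 0.999, -0.0]
force: [-4.7, -0.1, 5.4]
grip_width: 0.528
grasp_force: 30.0
```

Emit:
{"fn": "carry_out", "kwargs": {"rows": [{"dx": 0, "dy": 0, "dz": 0, "yaw": 0}, {"dx": 0, "dy": 0, "dz": 0, "yaw": 0}, {"dx": 0, "dy": 0, "dz": 0, "yaw": 0}, {"dx": 0, "dy": 0, "dz": 0, "yaw": 0}, {"dx": 0, "dy": 0, "dz": -1, "yaw": 0}, {"dx": 0, "dy": 0, "dz": -2.5, "yaw": 0}, {"dx": 0, "dy": 0, "dz": -3.5, "yaw": 0}, {"dx": 0, "dy": 0, "dz": -3.5, "yaw": 0}], "fingers": 0.3}}

```text
time: 56.55
tool_pos: [0.535, -0.006, 0.1561]
tcp_rot: [0.003, -0.052, 0.999, -0.001]
force: [0.7, 1.0, -0.2]
grip_width: 0.699
grasp_force: 0.0
```

Run:
```python
from h import *
for cam in("top","wrist"):
  p,X,K,M=look(cam)
  for r in silhouettes("prop1",cam)[:5]:
    if r["p"]<.3: continue
    q=X[r["mask"]]; q=q[~np.isnan(q[:,0])]; z=np.percentile(q[:,2],97); k=q[q[:,2]>z-.01]
    print(cam,round(r["p"],2),r["rect"],z.round(3),box(k))
go([.4548,-.1382,.16],-17)
```

```text
top 0.8 [351.1, 283.5, 374.0, 308.0] 0.039 (array([ 332.9, -151.4]), array([30.2, 50.1]), 43.5)
top 0.71 [289.4, 211.9, 307.8, 224.5] 0.052 (array([522.5,  -6.8]), array([31.6, 49.8]), 5.7)
top 0.52 [344.5, 235.4, 358.7, 255.7] 0.039 (array([ 454.9, -139. ]), array([30.5, 51.5]), 68.4)
wrist 0.91 [255.5, 244.4, 308.9, 277.2] 0.049 (array([575.9,  -1.1]), array([32.1, 50. ]), 5.6)
wrist 0.7 [254.9, 197.5, 312.9, 238.1] 0.049 (array([532. ,  -5.6]), array([31.3, 49.7]), 5.9)
wrist 0.59 [112.3, 75.6, 171.2, 146.5] 0.037 (array([ 454.9, -137.5]), array([32.7, 50.2]), 73.8)
wrist 0.54 [4.5, 237.0, 29.4, 293.2] 0.055 (array([ 602.3, -248. ]), array([37.2,  3.4]), 9.0)
wrist 0.44 [436.7, 209.3, 559.6, 307.0] 0.065 (array([556.3, 193.4]), array([63.9, 84. ]), 12.5)
t=56.75 tcp [ 0.5319 -0.0057  0.1507] yang 95.9 -> d [ 3.01 -4.13 -0.3 ] yaw -13.42 j6 -1.79 F [-0.1 -0.1 -0.3] w 0.703
```

Emit:
{"fn": "carry_out", "kwargs": {"rows": [{"dx": 0.4, "dy": -0.6, "dz": 0, "yaw": 2.1}, {"dx": 1, "dy": -1.4, "dz": -0.1, "yaw": 4.2}, {"dx": 1.6, "dy": -2.3, "dz": -0.2, "yaw": 6.3}, {"dx": 2.3, "dy": -3.2, "dz": -0.3, "yaw": 8.4}, {"dx": 2.8, "dy": -3.9, "dz": -0.3, "yaw": 10.5}, {"dx": 3.01, "dy": -4.12, "dz": -0.3, "yaw": 12.6}, {"dx": 3.01, "dy": -4.12, "dz": -0.3, "yaw": 14.7}, {"dx": 3.01, "dy": -4.12, "dz": -0.3, "yaw": 16.8}], "fingers": 0}}

```text
time: 57.75
tool_pos: [0.4549, -0.1379, 0.16]
tcp_rot: [-0.002, 0.632, 0.775, -0.001]
force: [0.4, -0.0, 0.2]
grip_width: 1.002
grasp_force: 0.0
```

Emit:
{"fn": "carry_out", "kwargs": {"rows": [{"dx": 0, "dy": 0, "dz": 0, "yaw": 2}, {"dx": 0, "dy": 0, "dz": 0, "yaw": 4}, {"dx": 0, "dy": 0, "dz": 0, "yaw": 5.6}, {"dx": 0, "dy": 0, "dz": 0, "yaw": 5.6}, {"dx": 0, "dy": 0, "dz": 0, "yaw": 5.6}, {"dx": 0, "dy": 0, "dz": 0, "yaw": 5.6}, {"dx": 0, "dy": 0, "dz": 0, "yaw": 5.6}, {"dx": 0, "dy": 0, "dz": 0, "yaw": 5.6}]}}

```text
time: 58.75
tool_pos: [0.456, -0.138, 0.1621]
tcp_rot: [0.0, 0.799, 0.601, 0.0]
force: [0.7, 0.5, 0.7]
grip_width: 0.998
grasp_force: 0.0
```

Run:
```python
from h import *
p,X,K,M=look("wrist","w8")
for r in silhouettes("prop1","wrist")[:5]:
    if r["p"]<.3: continue
    q=X[r["mask"]]; q=q[~np.isnan(q[:,0])]; z=np.percentile(q[:,2],97); k=q[q[:,2]>z-.012]; b=box(k)
    print(round(r["p"],2),r["rect"],z.round(3),b,p[r["mask"]].mean(0).round())
go([.4549,-.1378,.034],-16.2)
```

```text
0.95 [347.3, 2.6, 410.8, 56.5] 0.049 (array([576.4,  -5.5]), array([33.6, 40.8]), 5.5) [224. 212. 183.]
0.86 [297.7, 0.0, 359.9, 78.9] 0.049 (array([532.2,  -5.1]), array([33.8, 50.2]), 5.3) [234. 224. 195.]
0.81 [256.0, 195.7, 306.9, 230.3] 0.037 (array([ 454.5, -137.4]), array([33.9, 49.8]), 73.6) [180. 159. 125.]
0.72 [137.1, 230.0, 191.9, 274.8] 0.036 (array([ 353.7, -125.6]), array([100.9,  35.2]), 33.1) [ 20.  60. 147.]
0.48 [526.5, 94.3, 560.0, 151.3] 0.042 (array([ 704.3, -126. ]), array([41.7, 11.4]), 84.7) [119. 112. 100.]
t=58.85 tcp [ 0.456  -0.1381  0.1622] yang -16.1 -> d [-0.   -0.04  4.27] yaw 0.02 j6 -0.13 F [-0.5 -0.8  0.3] w 1.001
```

Emit:
{"fn": "carry_out", "kwargs": {"rows": [{"dx": 0, "dy": -0.04, "dz": 1.2, "yaw": 0}, {"dx": 0, "dy": -0.04, "dz": 2.5, "yaw": 0}, {"dx": 0, "dy": -0.04, "dz": 3.6, "yaw": 0}, {"dx": 0, "dy": -0.04, "dz": 4.2, "yaw": 0}, {"dx": 0, "dy": -0.04, "dz": 4.2, "yaw": 0}, {"dx": 0, "dy": -0.04, "dz": 4.2, "yaw": 0}, {"dx": 0, "dy": -0.04, "dz": 4.2, "yaw": 0}, {"dx": 0, "dy": -0.04, "dz": 4.2, "yaw": 0}]}}

```text
time: 59.85
tool_pos: [0.4555, -0.138, 0.037]
tcp_rot: [0.001, 0.799, 0.601, 0.0]
force: [0.5, -0.6, 0.6]
grip_width: 1.0
grasp_force: 0.0
```

Emit:
{"fn": "carry_out", "kwargs": {"rows": [{"dx": 0, "dy": 0, "dz": 0, "yaw": 0}, {"dx": 0, "dy": 0, "dz": 0, "yaw": 0}, {"dx": 0, "dy": 0, "dz": 0, "yaw": 0}, {"dx": 0, "dy": 0, "dz": 0, "yaw": 0}, {"dx": 0, "dy": 0, "dz": 0, "yaw": 0}, {"dx": 0, "dy": 0, "dz": 0, "yaw": 0}, {"dx": 0, "dy": 0, "dz": 0, "yaw": 0}, {"dx": 0, "dy": 0, "dz": 0, "yaw": 0}], "fingers": 1}}

```text
time: 60.85
tool_pos: [0.4548, -0.1377, 0.036]
tcp_rot: [-0.0, 0.799, 0.601, -0.0]
force: [-0.5, -0.1, 0.5]
grip_width: 0.527
grasp_force: 30.0
```

Emit:
{"fn": "carry_out", "kwargs": {"rows": [{"dx": 0, "dy": 0, "dz": -0.5, "yaw": 0}, {"dx": 0, "dy": 0, "dz": -1.3, "yaw": 0}, {"dx": 0, "dy": 0, "dz": -2.2, "yaw": 0}, {"dx": 0, "dy": 0, "dz": -3.2, "yaw": 0}, {"dx": 0, "dy": 0, "dz": -4, "yaw": 0}, {"dx": 0, "dy": 0, "dz": -4, "yaw": 0}, {"dx": 0, "dy": 0, "dz": -4, "yaw": 0}, {"dx": 0, "dy": 0, "dz": -4, "yaw": 0}]}}

```text
time: 61.85
tool_pos: [0.454, -0.1373, 0.1546]
tcp_rot: [-0.001, 0.799, 0.601, -0.001]
force: [0.3, 0.7, -1.8]
grip_width: 0.533
grasp_force: 30.0
```

```bash
python3 rk.py; python3 -c "
from h import *
p,X,K,M=look('wrist')
for r in silhouettes('prop1','wrist')[:4]:
    q=X[r['mask']]; q=q[~np.isnan(q[:,0])]; print(round(r['p'],2),r['rect'],np.percentile(q[:,2],[2,50,98]).round(4),np.median(q,0).round(3))
a=np.radians(6); go([.5326-.044*np.cos(a),-.006-.044*np.sin(a),.15],-84.1)"
```

```text
top 0.62 (array([533.,  -6.]), array([231.9,  64. ]), 5.9)
scene 0.78 (array([532.1,  -7. ]), array([233. ,  66.9]), 5.7)
rack [532.55  -6.5    5.8 ]
-88 445.0 -15.4
-44 488.8 -10.9
0 532.6 -6.5
44 576.3 -2.1
88 620.1 2.4
t=62.05 tcp [ 0.4545 -0.1375  0.1553] yang -16.1 -> d [4.92 1.29 0.17] yaw 13.62 j6 -0.13 F [-0.4  0.4 -0.4] w 0.526
0.73 [238.0, 237.1, 331.0, 299.6] [0.1355 0.1526 0.1559] [ 0.456 -0.132  0.153]
0.67 [135.1, 230.1, 200.0, 288.1] [-0.0002  0.0325  0.0366] [ 0.336 -0.146  0.033]
0.66 [353.9, 3.8, 414.8, 54.3] [0.0136 0.0446 0.0489] [ 0.57  -0.011  0.045]
0.55 [299.2, 0.0, 363.9, 78.1] [0.0269 0.0457 0.049 ] [ 0.529 -0.007  0.046]
t=62.15 tcp [ 0.4547 -0.1376  0.1557] yang -16.1 -> d [ 4.38 -0.08  0.19] yaw 13.60 j6 -0.13 F [-0.6 -0.1 -1.2] w 0.531
```

Emit:
{"fn": "carry_out", "kwargs": {"rows": [{"dx": 0.5, "dy": 0, "dz": 0, "yaw": 1.7}, {"dx": 1.3, "dy": 0, "dz": 0, "yaw": 3.6}, {"dx": 2.2, "dy": 0, "dz": 0, "yaw": 5.5}, {"dx": 3.2, "dy": -0.05, "dz": 0, "yaw": 7.5}, {"dx": 4, "dy": -0.08, "dz": 0, "yaw": 9.5}, {"dx": 4.38, "dy": -0.08, "dz": 0, "yaw": 11.5}, {"dx": 4.38, "dy": -0.08, "dz": 0, "yaw": 13.6}, {"dx": 4.38, "dy": -0.08, "dz": 0, "yaw": 13.6}]}}

```text
time: 63.15
tool_pos: [0.4889, -0.0106, 0.156]
tcp_rot: [0.0, 0.999, 0.053, -0.0]
force: [-0.2, -0.6, -1.5]
grip_width: 0.528
grasp_force: 30.0
```

Emit:
{"fn": "carry_out", "kwargs": {"rows": [{"dx": 0, "dy": 0, "dz": 0.5, "yaw": 0}, {"dx": 0, "dy": 0, "dz": 1, "yaw": 0}, {"dx": 0, "dy": 0, "dz": 1.4, "yaw": 0}, {"dx": 0, "dy": 0, "dz": 1.4, "yaw": 0}, {"dx": 0, "dy": 0, "dz": 1.4, "yaw": 0}, {"dx": 0, "dy": 0, "dz": 1.4, "yaw": 0}, {"dx": 0, "dy": 0, "dz": 1.4, "yaw": 0}, {"dx": 0, "dy": 0, "dz": 1.4, "yaw": 0}]}}

```text
time: 64.15
tool_pos: [0.4891, -0.0108, 0.1144]
tcp_rot: [0.0, 0.999, 0.052, 0.0]
force: [0.4, -0.0, -1.2]
grip_width: 0.53
grasp_force: 30.0
```

```bash
python3 wr.py; python3 -c "
from h import *
go([.4888,-.0107,.0497],-84.1)"
```

```text
slats s {-118: 6, -116: 92, -114: 106, -112: 92, -110: 96, -28: 107, -26: 123, -24: 149, -22: 114, 18: 165, 20: 170, 22: 114, 24: 168, 62: 80, 64: 172, 66: 175, 68: 179, 70: 117, 102: 10, 104: 268, 106: 209, 108: 201, 110: 206, 112: 215, 114: 162}
w [-20.61730742  22.53656236]
t=64.20 tcp [ 0.489  -0.0108  0.1143] yang -84.1 -> d [-0.01 -0.    2.15] yaw 0.00 j6 1.33 F [-0.2  0.5 -1.8] w 0.530
```

Emit:
{"fn": "carry_out", "kwargs": {"rows": [{"dx": -0.02, "dy": 0, "dz": 0.5, "yaw": 0}, {"dx": -0.02, "dy": 0, "dz": 1.1, "yaw": 0}, {"dx": -0.02, "dy": 0, "dz": 1.6, "yaw": 0}, {"dx": -0.02, "dy": 0, "dz": 1.9, "yaw": 0}, {"dx": -0.02, "dy": 0, "dz": 2.05, "yaw": 0}, {"dx": -0.02, "dy": 0, "dz": 2.14, "yaw": 0}, {"dx": -0.02, "dy": 0, "dz": 2.14, "yaw": 0}, {"dx": -0.02, "dy": 0, "dz": 2.14, "yaw": 0}]}}

```text
time: 65.2
tool_pos: [0.4887, -0.0109, 0.0504]
tcp_rot: [0.0, 0.999, 0.052, 0.001]
force: [-0.2, 0.3, -0.6]
grip_width: 0.533
grasp_force: 30.0
```

Emit:
{"fn": "carry_out", "kwargs": {"rows": [{"dx": 0, "dy": 0, "dz": 0, "yaw": 0}, {"dx": 0, "dy": 0, "dz": 0, "yaw": 0}, {"dx": 0, "dy": 0, "dz": 0, "yaw": 0}, {"dx": 0, "dy": 0, "dz": 0, "yaw": 0}, {"dx": 0, "dy": 0, "dz": -1, "yaw": 0}, {"dx": 0, "dy": 0, "dz": -2.5, "yaw": 0}, {"dx": 0, "dy": 0, "dz": -4, "yaw": 0}, {"dx": -1, "dy": 0, "dz": -5, "yaw": 0}], "fingers": 0.3}}

```text
time: 66.2
tool_pos: [0.4597, -0.0141, 0.2023]
tcp_rot: [0.0, 0.999, 0.052, 0.002]
force: [-0.9, -0.7, 0.9]
grip_width: 0.699
grasp_force: 0.0
```

Emit:
{"fn": "carry_out", "kwargs": {"rows": [{"dx": -1, "dy": 0, "dz": 0, "yaw": 0}, {"dx": -2.5, "dy": 0, "dz": 0, "yaw": 0}, {"dx": -4, "dy": 0, "dz": 0, "yaw": 0}, {"dx": -4, "dy": 0, "dz": 0, "yaw": 0}, {"dx": -4, "dy": 0, "dz": 0, "yaw": 0}, {"dx": -4, "dy": 0, "dz": 0, "yaw": 0}, {"dx": -4, "dy": 0, "dz": 0, "yaw": 0}, {"dx": -4, "dy": 0, "dz": 0, "yaw": 0}]}}

```text
time: 67.2
tool_pos: [0.3395, -0.0262, 0.1996]
tcp_rot: [-0.0, 0.999, 0.052, -0.0]
force: [-0.3, 0.8, -0.4]
grip_width: 0.701
grasp_force: 0.0
```

```bash
python3 - <<'E'
from h import *
for cam in("top","scene"):
  p,X,K,M=look(cam,cam+"9")
  for r in silhouettes("prop1",cam)[:5]:
    if r["p"]<.3: continue
    q=X[r["mask"]]; q=q[~np.isnan(q[:,0])]; z=np.percentile(q[:,2],97); k=q[q[:,2]>z-.01]
    print(cam,round(r["p"],2),r["rect"],z.round(3),box(k))
a=cv2.imread("pics/top9.png"); cv2.imwrite("pics/top9c.png",cv2.resize(a[120:320,180:460],None,fx=2.8,fy=2.8,interpolation=cv2.INTER_CUBIC))
E
python3 rk.py; python3 pv.py
```

```text
top 0.71 [291.2, 224.6, 312.6, 241.3] 0.051 (array([488.3, -11.4]), array([30.8, 49.8]), 6.2)
top 0.65 [291.2, 207.8, 309.4, 224.9] 0.051 (array([531.9,  -5.4]), array([30.7, 49.5]), 10.6)
top 0.57 [284.5, 190.6, 311.8, 206.3] 0.051 (array([576. ,  -1.2]), array([31.1, 49.7]), 4.4)
scene 0.78 [176.5, 200.3, 189.8, 215.2] 0.037 (array([ 332.5, -153.4]), array([32.2, 51.1]), 40.6)
scene 0.74 [240.6, 207.8, 256.8, 226.3] 0.049 (array([493.9, -11.9]), array([51.3, 27.1]), 89.0)
scene 0.63 [259.2, 222.2, 278.8, 244.0] 0.049 (array([577.3,  -2.5]), array([30. , 54.3]), 13.0)
scene 0.6 [249.6, 212.4, 270.7, 234.1] 0.049 (array([533.1,  -6.1]), array([30.3, 54.2]), 7.8)
top 0.66 (array([533.4,  -5.9]), array([230.7,  63.8]), 6.0)
scene 0.82 (array([531.6,  -8.2]), array([232.4,  65.4]), 5.8)
rack [532.5   -7.05   5.9 ]
-88 445.0 -16.1
-44 488.7 -11.6
0 532.5 -7.0
44 576.3 -2.5
88 620.0 2.0
t=67.60 tcp [ 0.3391 -0.0263  0.1999] yang -84.1 -> d [6.48 0.03 1.66] yaw 0.00 j6 1.22 F [0.6 0.4 0.2] w 0.698
top post 324 s [530.4 572.4] w [-393.6 -343.6] -368.6
top fixed 203 s [576.4 603.2] w [-390.9 -343. ] -367.0
top slide 208 s [499.8 532.9] w [-392.4 -343. ] -367.7
scene post 241 s [529.4 572.7] w [-394.2 -345.4] -369.8
scene fixed 181 s [574.2 601.7] w [-392.5 -344.3] -368.4
scene slide 109 s [502.4 520.6] w [-394.7 -345.9] -370.3
t=67.70 tcp [ 0.3391 -0.0263  0.1999] yang -84.1 -> d [ 3.56 10.81  3.23] yaw -0.68 j6 1.22 F [-0.6 -0.8  1. ] w 0.700
```

View pics/top9c.png

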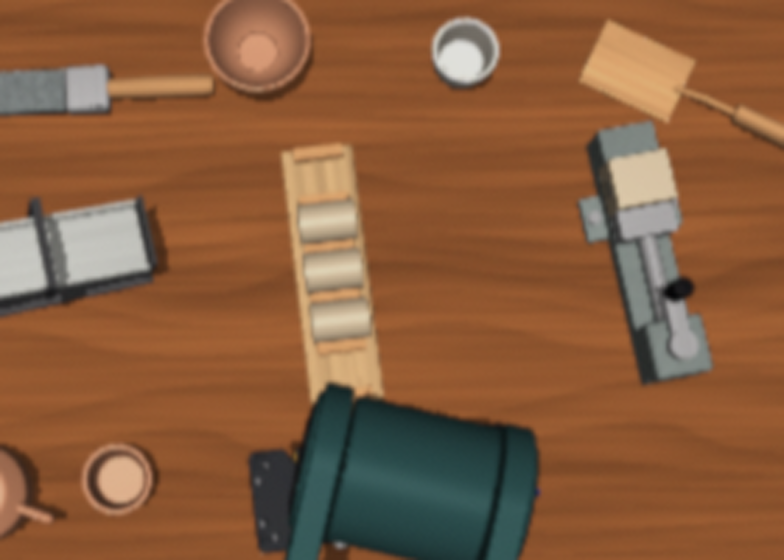

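The rack holds three props in a row ((327,220), (334,270), (341,320)), and the post sits flush in the vise at (643,178). The knob at (680,290) looks further back than where I left it, so I'm measuring that.

Run:
```python
from h import *
for cam in("top","scene"):
  q=look(cam)[1].reshape(-1,3); k=q[(q[:,2]>.1)&(q[:,2]<.125)&(q[:,0]>.39)&(q[:,0]<.53)&(q[:,1]<-.24)&(q[:,1]>-.37)]
  m=k.mean(0); d=m[:2]-[.4556,-.2994]; print(cam,len(k),m.round(4),box(k),np.linalg.norm(d).round(4),"vise ang",np.degrees(np.arctan2(d[1],d[0]))-9.5)
go([.5,-.302,.16],-80.7)
```

```text
top 50 [ 0.5022 -0.292   0.111 ] (array([ 502.8, -292.5]), array([15.5, 16.5]), 89.5) 0.0471 vise ang -0.4821160544474292
scene 43 [ 0.5039 -0.2949  0.1085] (array([ 503.4, -294.2]), array([16.5, 16.3]), 28.2) 0.0485 vise ang -4.182199146281823
t=67.80 tcp [ 0.3391 -0.0263  0.1999] yang -84.1 -> d [4.39 9.69 1.33] yaw -0.68 j6 1.22 F [-0.3  0.2  1.2] w 0.703
```

The knob has sprung back about 35° since I let go, so the grip may be slack. I'll retighten it and back the arm off gently before releasing.

Emit:
{"fn": "carry_out", "kwargs": {"rows": [{"dx": 0.6, "dy": 1.2, "dz": 0, "yaw": -0.3}, {"dx": 1.4, "dy": 2.9, "dz": 0.1, "yaw": -0.68}, {"dx": 2.2, "dy": 4.6, "dz": 0.3, "yaw": -0.68}, {"dx": 3, "dy": 6.3, "dz": 0.6, "yaw": -0.68}, {"dx": 3.8, "dy": 8, "dz": 1, "yaw": -0.68}, {"dx": 4.48, "dy": 9.42, "dz": 1.33, "yaw": -0.68}, {"dx": 4.48, "dy": 9.42, "dz": 1.33, "yaw": -0.68}, {"dx": 4.48, "dy": 9.42, "dz": 1.33, "yaw": -0.68}], "fingers": 0.5}}

```text
time: 68.8
tool_pos: [0.5017, -0.293, 0.1598]
tcp_rot: [-0.0, 0.997, 0.081, -0.0]
force: [-0.5, -0.3, 0.5]
grip_width: 0.501
grasp_force: 0.0
```

Emit:
{"fn": "carry_out", "kwargs": {"rows": [{"dx": 0, "dy": 0, "dz": 0, "yaw": 0}, {"dx": 0, "dy": 0, "dz": 0, "yaw": 0}, {"dx": 0, "dy": 0, "dz": 0, "yaw": 0}, {"dx": 0, "dy": 0, "dz": 0, "yaw": 0}, {"dx": 0, "dy": 0, "dz": 0, "yaw": 0}, {"dx": 0, "dy": 0, "dz": 0, "yaw": 0}, {"dx": 0, "dy": 0, "dz": 0, "yaw": 0}, {"dx": 0, "dy": 0, "dz": 0, "yaw": 0}]}}

```text
time: 69.8
tool_pos: [0.5019, -0.2936, 0.1599]
tcp_rot: [0.0, 0.997, 0.081, -0.0]
force: [-0.1, -0.4, -0.0]
grip_width: 0.5
grasp_force: 0.0
```

Run:
```python
from h import *
q=look("wrist","w10")[1].reshape(-1,3); k=q[(q[:,2]>.104)&(q[:,2]<.12)&(q[:,0]>.39)&(q[:,0]<.54)&(q[:,1]<-.24)&(q[:,1]>-.37)]
b=box(k); print(len(k),b); go([b[0][0]/1e3,b[0][1]/1e3,.1025],-80.7)
q=q[~np.isnan(q[:,0])]
a=np.radians(9.3); u=np.r_[np.cos(a),np.sin(a)]; v=np.r_[-u[1],u[0]]
s=q[:,:2]@u*1000; w=q[:,:2]@v*1000
for lo,hi in((.066,.074),(.051,.058)):
    k=(s>490)&(s<620)&(w>-405)&(w<-335)&(q[:,2]>lo)&(q[:,2]<hi); h,e=np.histogram(s[k],np.arange(490,620,2)); print(lo,k.sum(),box(q[k]),{int(x):int(y) for x,y in zip(e[:-1],h) if y>0})
```

```text
536 (array([ 503. , -292.4]), array([17.5, 17. ]), 42.8)
t=69.85 tcp [ 0.5019 -0.2936  0.1599] yang -80.7 -> d [ 0.04 -0.03  1.91] yaw 0.00 j6 0.78 F [-0.1  0.1 -0.3] w 0.502
0.066 4504 (array([ 603.9, -274.1]), array([44.1, 52.1]), 10.2) {528: 60, 530: 147, 532: 205, 534: 206, 536: 205, 538: 203, 540: 163, 542: 188, 544: 212, 546: 212, 548: 213, 550: 212, 552: 212, 554: 211, 556: 214, 558: 212, 560: 214, 562: 211, 564: 222, 566: 216, 568: 216, 570: 217, 572: 133}
0.051 4742 (array([ 605.7, -273.1]), array([100.1,  50.1]), 10.2) {502: 8, 504: 169, 506: 133, 508: 176, 510: 126, 512: 183, 514: 122, 516: 185, 518: 124, 520: 186, 522: 184, 524: 126, 526: 189, 528: 119, 574: 10, 576: 194, 578: 193, 580: 200, 582: 199, 584: 193, 586: 201, 588: 199, 590: 201, 592: 198, 594: 210, 596: 200, 598: 200, 600: 198, 602: 116}
```

Emit:
{"fn": "carry_out", "kwargs": {"rows": [{"dx": 0.03, "dy": -0.03, "dz": 0.7, "yaw": 0}, {"dx": 0.03, "dy": -0.03, "dz": 1.4, "yaw": 0}, {"dx": 0.03, "dy": -0.03, "dz": 1.91, "yaw": 0}, {"dx": 0.03, "dy": -0.03, "dz": 1.91, "yaw": 0}, {"dx": 0.03, "dy": -0.03, "dz": 1.91, "yaw": 0}, {"dx": 0.03, "dy": -0.03, "dz": 1.91, "yaw": 0}, {"dx": 0.03, "dy": -0.03, "dz": 1.91, "yaw": 0}, {"dx": 0.03, "dy": -0.03, "dz": 1.91, "yaw": 0}], "squeeze": 35}}

```text
time: 70.85
tool_pos: [0.5028, -0.2926, 0.1031]
tcp_rot: [0.0, 0.997, 0.081, 0.0]
force: [0.2, -0.3, 0.6]
grip_width: 0.496
grasp_force: 0.0
```

Emit:
{"fn": "carry_out", "kwargs": {"rows": [{"dx": 0, "dy": 0, "dz": 0, "yaw": 0}, {"dx": 0, "dy": 0, "dz": 0, "yaw": 0}, {"dx": 0, "dy": 0, "dz": 0, "yaw": 0}, {"dx": 0, "dy": 0, "dz": 0, "yaw": 0}, {"dx": 0, "dy": 0, "dz": 0, "yaw": 0}, {"dx": 0, "dy": 0, "dz": 0, "yaw": 0}, {"dx": 0, "dy": 0, "dz": 0, "yaw": 0}, {"dx": 0, "dy": 0, "dz": 0, "yaw": 0}], "fingers": 1}}

```text
time: 71.85
tool_pos: [0.5027, -0.2926, 0.1027]
tcp_rot: [0.0, 0.997, 0.081, -0.0]
force: [0.4, -1.7, 0.4]
grip_width: 0.184
grasp_force: 35.0
```

Emit:
{"fn": "carry_out", "kwargs": {"rows": [{"dx": 0, "dy": 0.06, "dz": 0, "yaw": 0}, {"dx": 0, "dy": 0.13, "dz": 0, "yaw": 0}, {"dx": -0.01, "dy": 0.2, "dz": 0, "yaw": 0}, {"dx": -0.02, "dy": 0.26, "dz": 0, "yaw": 0}, {"dx": -0.02, "dy": 0.26, "dz": 0, "yaw": 0}, {"dx": -0.02, "dy": 0.26, "dz": 0, "yaw": 0}, {"dx": -0.02, "dy": 0.26, "dz": 0, "yaw": 0}, {"dx": -0.02, "dy": 0.26, "dz": 0, "yaw": 0}]}}

```text
time: 72.85
tool_pos: [0.5033, -0.2986, 0.1026]
tcp_rot: [-0.002, 0.997, 0.082, -0.0]
force: [-1.2, 6.3, 2.1]
grip_width: 0.184
grasp_force: 35.0
```

Emit:
{"fn": "carry_out", "kwargs": {"rows": [{"dx": -0.02, "dy": 0.06, "dz": 0, "yaw": 0}, {"dx": -0.03, "dy": 0.13, "dz": 0, "yaw": 0}, {"dx": -0.05, "dy": 0.19, "dz": 0, "yaw": 0}, {"dx": -0.07, "dy": 0.25, "dz": 0, "yaw": 0}, {"dx": -0.07, "dy": 0.25, "dz": 0, "yaw": 0}, {"dx": -0.07, "dy": 0.25, "dz": 0, "yaw": 0}, {"dx": -0.07, "dy": 0.25, "dz": 0, "yaw": 0}, {"dx": -0.07, "dy": 0.25, "dz": 0, "yaw": 0}]}}

```text
time: 73.85
tool_pos: [0.5032, -0.3042, 0.1026]
tcp_rot: [-0.004, 0.997, 0.082, 0.001]
force: [0.6, 11.6, 3.2]
grip_width: 0.181
grasp_force: 35.0
```

Emit:
{"fn": "carry_out", "kwargs": {"rows": [{"dx": 0.01, "dy": -0.04, "dz": 0, "yaw": 0}, {"dx": 0.02, "dy": -0.08, "dz": 0, "yaw": 0}, {"dx": 0.03, "dy": -0.12, "dz": 0, "yaw": 0}, {"dx": 0.04, "dy": -0.16, "dz": 0, "yaw": 0}, {"dx": 0.05, "dy": -0.2, "dz": 0, "yaw": 0}, {"dx": 0.06, "dy": -0.23, "dz": 0, "yaw": 0}, {"dx": 0.07, "dy": -0.25, "dz": 0, "yaw": 0}, {"dx": 0.07, "dy": -0.25, "dz": 0, "yaw": 0}]}}

```text
time: 74.85
tool_pos: [0.5034, -0.2997, 0.1026]
tcp_rot: [-0.001, 0.997, 0.081, -0.0]
force: [0.2, 5.5, 2.1]
grip_width: 0.184
grasp_force: 35.0
```

Emit:
{"fn": "carry_out", "kwargs": {"rows": [{"dx": 0, "dy": -0.02, "dz": 0, "yaw": 0}, {"dx": 0, "dy": -0.04, "dz": 0, "yaw": 0}, {"dx": 0, "dy": -0.06, "dz": 0, "yaw": 0}, {"dx": 0, "dy": -0.08, "dz": 0, "yaw": 0}, {"dx": 0, "dy": -0.1, "dz": 0, "yaw": 0}, {"dx": 0, "dy": -0.12, "dz": 0, "yaw": 0}, {"dx": 0, "dy": -0.12, "dz": 0, "yaw": 0}, {"dx": 0, "dy": -0.12, "dz": 0, "yaw": 0}]}}

```text
time: 75.85
tool_pos: [0.5031, -0.2969, 0.1027]
tcp_rot: [0.0, 0.997, 0.081, 0.0]
force: [3.8, 2.8, -0.6]
grip_width: 0.185
grasp_force: 35.0
```

```bash
python3 -c "
from h import *
for i in range(3):
  go([.5027,-.2926,.1025],-80.7); capture('top')"
```

```text
t=75.85 tcp [ 0.5031 -0.2969  0.1027] yang -80.7 -> d [ 0.01 -0.14  0.01] yaw 0.00 j6 0.78 F [ 3.8  2.8 -0.6] w 0.185
t=75.90 tcp [ 0.5031 -0.2969  0.1027] yang -80.7 -> d [ 0.01 -0.14  0.01] yaw 0.00 j6 0.78 F [ 2.7  2.  -1.8] w 0.186
t=75.95 tcp [ 0.5031 -0.2969  0.1027] yang -80.7 -> d [ 0.01 -0.14  0.01] yaw 0.00 j6 0.78 F [ 3.1  2.4 -1.9] w 0.182
```

Emit:
{"fn": "carry_out", "kwargs": {"rows": [{"dx": -0.02, "dy": -0.02, "dz": 0, "yaw": 0}, {"dx": -0.04, "dy": -0.04, "dz": 0, "yaw": 0}, {"dx": -0.04, "dy": -0.06, "dz": 0, "yaw": 0}, {"dx": -0.04, "dy": -0.06, "dz": 0, "yaw": 0}, {"dx": -0.04, "dy": -0.06, "dz": 0, "yaw": 0}, {"dx": -0.04, "dy": -0.06, "dz": 0, "yaw": 0}, {"dx": -0.04, "dy": -0.06, "dz": 0, "yaw": 0}, {"dx": -0.04, "dy": -0.06, "dz": 0, "yaw": 0}]}}

```text
time: 77.0
tool_pos: [0.5028, -0.2954, 0.1028]
tcp_rot: [0.001, 0.997, 0.081, 0.002]
force: [6.9, 1.8, -2.1]
grip_width: 0.186
grasp_force: 35.0
```

Emit:
{"fn": "carry_out", "kwargs": {"rows": [{"dx": 0, "dy": 0, "dz": 0, "yaw": 0}, {"dx": 0, "dy": 0, "dz": 0, "yaw": 0}, {"dx": 0, "dy": 0, "dz": 0, "yaw": 0}, {"dx": 0, "dy": 0, "dz": 0, "yaw": 0}, {"dx": 0, "dy": 0, "dz": 0, "yaw": 0}, {"dx": 0, "dy": 0, "dz": 0, "yaw": 0}, {"dx": 0, "dy": 0, "dz": -0.8, "yaw": 0}, {"dx": 0, "dy": 0, "dz": -2, "yaw": 0}], "fingers": 0.5}}

```text
time: 78.0
tool_pos: [0.5004, -0.2946, 0.1617]
tcp_rot: [-0.001, 0.997, 0.081, -0.001]
force: [1.2, -0.6, 0.1]
grip_width: 0.5
grasp_force: 0.0
```

Run:
```python
from h import *
q=look("wrist")[1].reshape(-1,3); k=q[(q[:,2]>.104)&(q[:,2]<.12)&(q[:,0]>.39)&(q[:,0]<.54)&(q[:,1]<-.24)&(q[:,1]>-.37)]
b=box(k); print(len(k),b); go([b[0][0]/1e3,b[0][1]/1e3,.1025],-80.7)
```

```text
525 (array([ 503.2, -293.2]), array([17.1, 17.1]), 19.3)
t=78.05 tcp [ 0.5031 -0.2964  0.1689] yang -80.7 -> d [ 0.01 -0.12  2.21] yaw 0.00 j6 0.78 F [ 1.3 -0.8  3.2] w 0.500
```

Emit:
{"fn": "carry_out", "kwargs": {"rows": [{"dx": -0.5, "dy": 0, "dz": -1, "yaw": 0}, {"dx": -1.5, "dy": 0, "dz": -2, "yaw": 0}, {"dx": -2.5, "dy": 0, "dz": -2.5, "yaw": 0}, {"dx": -2.5, "dy": 0, "dz": -2.5, "yaw": 0}, {"dx": -2.5, "dy": 0, "dz": -2.5, "yaw": 0}, {"dx": -2.5, "dy": 0, "dz": -2.5, "yaw": 0}, {"dx": -2.5, "dy": 0, "dz": -2.5, "yaw": 0}, {"dx": -2.5, "dy": 0, "dz": -2.5, "yaw": 0}]}}

```text
time: 79.05
tool_pos: [0.4275, -0.3071, 0.2371]
tcp_rot: [-0.0, 0.997, 0.081, -0.0]
force: [1.0, 0.5, 0.2]
grip_width: 0.503
grasp_force: 0.0
```

```bash
python3 - <<'E'
from h import *
p,X,K,M=look("top","topf"); 
for n in("prop1","rack"):
  for r in silhouettes(n,"top")[:5]:
    if r["p"]<.3: continue
    q=X[r["mask"]]; q=q[~np.isnan(q[:,0])]; z=np.percentile(q[:,2],97); k=q[q[:,2]>(z-.01 if n=="prop1" else .007)]
    print(n,round(r["p"],2),r["rect"],z.round(3),box(k))
q=X.reshape(-1,3); k=q[(q[:,2]>.104)&(q[:,2]<.12)&(q[:,0]>.39)&(q[:,0]<.54)&(q[:,1]<-.24)&(q[:,1]>-.37)]; print("knob",box(k) if len(k)>4 else 0)
look("scene","scenef")
E
python3 pv.py
```

```text
prop1 0.79 [290.1, 209.1, 308.5, 227.7] 0.051 (array([531.4,  -5.9]), array([32.4, 50. ]), 8.2)
prop1 0.76 [288.7, 226.5, 311.0, 243.1] 0.05 (array([488.3, -11. ]), array([31.6, 49.7]), 4.3)
prop1 0.65 [348.1, 283.6, 374.8, 311.4] 0.038 (array([ 332.9, -152.3]), array([31.7, 50.6]), 41.1)
rack 0.82 [281.4, 171.2, 318.0, 267.2] 0.025 (array([532.4,  -5.1]), array([230.6,  63.3]), 6.4)
rack 0.67 [289.5, 208.1, 311.6, 225.2] 0.051 (array([533.5,  -5.7]), array([37.5, 50.4]), 5.7)
knob (array([ 501.9, -293.6]), array([16.2, 16.1]), 39.9)
top post 337 s [530.5 572.1] w [-392.9 -343.7] -368.3
top fixed 187 s [576.8 602.8] w [-391.3 -342.8] -367.0
top slide 216 s [503.4 533.4] w [-391.7 -343.1] -367.4
scene post 258 s [529.7 572.3] w [-395.8 -345.7] -370.8
scene fixed 185 s [573.8 602.2] w [-392.7 -344.6] -368.6
scene slide 114 s [502.9 534.1] w [-395.7 -346.9] -371.3
t=79.35 tcp [ 0.4273 -0.3073  0.2377] yang -80.7 -> d [1.52 1.29 4.49] yaw 0.00 j6 0.68 F [-0.3 -1.1 -0.4] w 0.497
```

View pics/scenef.png

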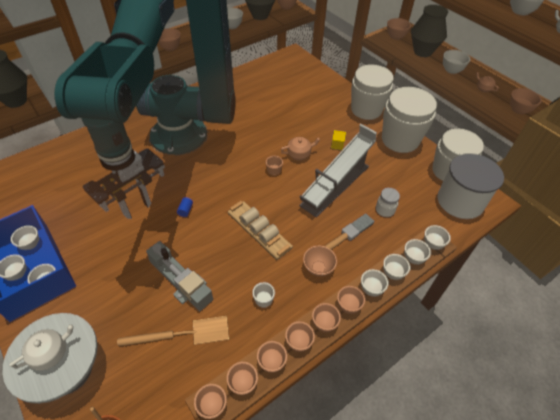

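The scene shows the post clamped in the vise (195,285), three props in the rack around (260,222), an empty chute and every bystander in place.

```bash
python3 -c "
from station import *
print(job_done())"
```

```text
the job is handed in; nothing more can be done
None
```

I handed the job in at about 79 s: the post lies flat and centred in the closed vise, and all three round props sit in their own rack grooves, but the crank sprang back when I let go, so the vise grip may be lighter than "firm".

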